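# Put four mixed-up tools back into their fitted trays

## Robot

A 6-joint arm with a two-finger parallel gripper is mounted at the origin on a cart in front of the work surface, level with it; the furniture and walls round the work are solid. World frame = base frame: x ahead of the robot, y to its left, z up, the work surface at z = 0. Lengths are in mm, angles in rad, forces in N, time in s.
With the tool pointing down it reaches from about 325 to 850 mm from the base axis. Payload 4.4 kg.
Tool frame: the origin (TCP) lies at the very end of the fingers, on their centre line; the grasp point (between the pads) lies env.grasp_offset behind it (env.grasp_offset is the distance from the TCP to the grasp point, in mm); z points along the fingers, y is the line along which they close (so a half turn about z gives the same grasp; the last joint's range is limited). The gripper opens to 94 mm and grips with 3 to 60 N. Pads are 16 mm wide; open, the fingers measure 119 mm over their backs; the gripper's body (75 mm by 177 mm) begins 78 mm behind the grasp point.
Start: joints at [1.05, 0.207, 1.542, -0, 1.393, -0.15], TCP at [208.367, 535.92, 205.447] pointing down, gripper open.
Joint ranges: [-2.73, 2.73], [-0.86, 2.22], [0.23, 2.46], [-1.11, 4.25], [0.08, 2.63], [-2.82, 2.82]. Speed limits (rad/s): [2.79, 2.79, 3.14, 3.14, 3.14, 3.14].

## Interface

Orientations are given as a rotation vector (axis times angle).
In Python, from cell import env, vision, nets gives the robot as it stands.
- The arm moves only by the tool servo_tool, never from a script. Its argument "plan" is text: rows parted by semicolons, each of 7 numbers parted by spaces: the shift along the tool's x, y, z each as a share of 1000 mm, from -1 to 1, then the turn, a rotation vector about the tool's x, y, z each as a share of 45 degrees, from -1 to 1, then the finger opening in mm, from 0 to 94. In form: dx dy dz ax ay az jaw; .... A call has 1 to 5 rows; each row is the pose to reach, as a shift and turn from the pose commanded when the call began, along the tool's axes at that moment; what a row does not reach only later rows make up. A row lasts 1/12 s, in which the tool goes at most 41.7 mm and 7.16 degrees, less where a joint would pass 70% of its speed; a pose out of reach is approached as far as the arm can. A call with a number of a shift or a turn outside -1 to 1 is refused whole. A call with a gripper value outside its range is refused whole. The fingers move at their own pace and stop on an object; "newtons" is the grip in N (left out, the last holds). Time passes only in rows, so rows that repeat a pose let the fingers close. It gives the time, the measured TCP pose, the force, the opening and the grip force at its end, in the units of the state.
- env.sense(): the state, without advancing time (a new reading comes with each control period).
- vision.get_image(name): name is "scene" or "top" or "wrist"; returns the picture (384x512x3 uint8, blue, green, red); there is no depth.
- vision.camera_info(name): a dict with "mtx" (3x3 intrinsics, pixels), "xyz" and "attitude" of the camera in the world; the wrist camera has in their place "T_tool_cam" (4x4, takes a point from camera to tool coordinates, whose origin is the TCP and whose axes are the flange's). Camera axes: x right, y down, z forward; pixel columns grow to the right and rows downward; lengths in mm; the calibration is good to about 2 mm. A picture is of the moment at which its call begins: read the wrist's pose just before it. camera_info takes no time and is no camera call.
- env.job_done(): hands the job in; it is judged then, once.
Trained networks look in the newest picture that a camera, given by its name, has taken for a name from the list of things; names that differ only in an ending like _2 or _b are one class to them, and where a whole thing is asked for, a point or a joint stands for the part that bears it (a point fixed in the world has none). Each returns a list of dicts, best first, with "confidence" (0 to 1); they miss things now and then, are a little off and sometimes report something else, mostly with a low value. They report only what shows in the picture. A call takes as long as a camera call.
- nets.boxes_of(camera, target): "location" ([column, row] in pixels, amid what is visible of it).
- nets.silhouettes(camera, target): "mask" (384x512 bool, what is visible of it) and "location" ([column, row] in pixels, amid what is visible of it).
- nets.tip_of(camera, target): "location" ([column, row] in pixels: a listed point, or the origin of a listed thing).
The state is a dict: "t": time; "joint_pos": joint angles; "qvel": joint speeds; "joint_efforts": joint torques, N m; "eef_pos": TCP position; "orientation": TCP orientation; "force": force on the tool from outside, world axes, zero at the start; "moment": the same for the moment, N m; "grip_width": finger opening in mm; "gripper_force": force on a finger pad.
Only numpy, scipy, OpenCV 4.12 (cv2) and the standard library are available. Lean on these libraries where they do the work, as an engineer would, in place of code of your own. Each camera call takes 0.05 s, during which the arm holds its last target. There are 200 camera calls.

## Task

Each of the four felt-lined trays is made to fit one tool, but the tools were put down in one another's trays. Swap them round so that the block plane, the screwdriver, the tape measure and the sanding block each lie in their own tray, down on the felt inside the rim and lengthwise with it (either way round), the same way up as they are now; use a clear bit of bench to put one down on the way. Leave the wooden case and the spring clamp where they are.

Things in the scene. Friction and masses are not known exactly. Their poses are not given: they have to be found in the camera images.
- plane: Small iron block plane, sole down, 51 wide (x) x 156 long (y) x 59 mm high, about 0.7 kg. Origin: middle of its underside; y runs along its length, x across, z up. The sides are upright, 52 mm apart from the sole to 32 mm above it, along nearly the whole length: grip them there near mid-length. Its own place is plane_tray.
- driver: Screwdriver with a dark red handle lying on its side, 30 wide x 187 long x 33 mm high, about 0.09 kg. Origin: middle of its underside; y runs along its length, x across, z up. The handle is the thick half at +y (y -5 to +91 mm), about 21 mm wide for the fingers and 26 mm high; the thin blade points to -y. Grip the handle at about y = +40 mm. Its own place is driver_tray.
- tape: Grey-black tape measure standing upright on its edge, 36 thick (x) x 72 long (y) x 62 mm high, about 0.2 kg. Origin: middle of its underside; y runs along its length, x across, z up. Grip it across its thickness (32 mm at the flat sides). Its own place is tape_tray.
- block: Cork sanding block wrapped in brown paper, lying flat, 66 wide (x) x 110 long (y) x 31 mm high, about 0.07 kg. Origin: middle of its underside, y along its length, z up; the solid part is 62 mm wide and its bottom lies 1 mm above the origin. Grip it across its width. Its own place is block_tray.
- plane_tray: Fitted tray of the block plane, the largest of the four shallow felt-lined wooden trays, a dark groove across its floor. Fixed. Recess 66 (x) x 170 (y) mm, felt floor 7 mm and rim 15 mm above the bench; wooden rim 12 mm wide, outside 90 x 194 mm. Origin: centre of its underside, on the bench top; y along its length, z up. At the start the tape measure lies loose in this recess.
- driver_tray: Fitted tray of the screwdriver, the long narrow one of the four felt-lined trays. Fixed. Recess 38 (x) x 204 (y) mm, felt floor 7 mm and rim 15 mm above the bench; wooden rim 12 mm wide, outside 62 x 228 mm. Origin: centre of its underside, on the bench top; y along its length, z up. At the start the block plane lies lengthwise on its rim, sole 15 mm above the bench.
- tape_tray: Fitted tray of the tape measure, the smallest of the four felt-lined trays. Fixed. Recess 46 (x) x 84 (y) mm, felt floor 7 mm and rim 15 mm above the bench; wooden rim 12 mm wide, outside 70 x 108 mm. Origin: centre of its underside, on the bench top; y along its length, z up. At the start the sanding block lies crosswise on its rim, 15 mm above the bench.
- block_tray: Fitted tray of the sanding block, the short broad one of the four felt-lined trays. Fixed. Recess 76 (x) x 124 (y) mm, felt floor 7 mm and rim 15 mm above the bench; wooden rim 12 mm wide, outside 100 x 148 mm. Origin: centre of its underside, on the bench top; y along its length, z up. At the start the screwdriver lies bridging its rim lengthwise, 15 mm above the bench.
- bit_case: Closed wooden bit case, 115 (x) x 212 (y) x 47 mm high, loose, to be left where it is. Origin: middle of its underside, y along its length. In the work area (x 0.39 to 0.66, y -0.35 to 0.42 m) nothing but the listed things stands on the bench; there is always clear bench beside the spring clamp, where a tool can be put down for a while.
- spring_clamp: Orange plastic spring clamp lying flat, 67 (x) x 117 (y) x 22 mm high, loose, to be left where it is. Origin: middle of its underside. Keep the arm clear of the air hose that hangs over the back right of the bench (x above 0.66 m, y below 0 m).

How it is judged:
By the outcome, as a careful person would: the job done as asked, in the order asked, and still so for the second after the job is handed in, with the robot touching nothing.
It also fails if it takes over 120 s, if anything falls off the work surface, if the arm or the gripper's body presses on something with over 40 N, if the wrist force passes 120 N, or if a joint passes its speed limit or range.

## Working session

There is one attempt and no reset: what is moved stays moved. The work goes in short steps, Python scripts to look and compute and a tool call to move; the robot and the scene stay as the last step left them, time stands still between calls to the robot, and variables do not carry over. Pictures are saved under pics/ and viewed, at most 14 in all, crops included, and the job is handed in when it is done.

Besides the shell and the picture viewer there is one more tool, called after "Emit:" by a JSON object that holds its "op" and its "data", one argument or row to a line. servo_tool: Moves the arm, as the interface text tells. Shift numbers are shares of 1000 mm and turn numbers shares of 45 degrees, none past 1 either way. Its arguments: {"type":"object","properties":{"plan":{"type":"string"},"newtons":{"type":"number"}},"required":["plan"]}

```bash
ls; mkdir -p pics
python3 - <<'E'
from cell import env,vision,nets
import cv2
print(env.sense(),env.grasp_offset)
for c in ("top","scene"):
    i=vision.get_image(c);cv2.imwrite(f"pics/{c}0.png",i);print(vision.camera_info(c))
print(vision.camera_info("wrist"))
E
```

```text
pics
{'t': 0.0, 'joint_pos': array([ 1.04948641e+00,  2.07426960e-01,  1.54290517e+00, -1.27776016e-05,
        1.39349007e+00, -1.50521719e-01]), 'qvel': array([ 0.00054935, -0.00078788,  0.00041376, -0.000355  , -0.00145437,
       -0.00131548]), 'joint_efforts': array([-8.99166207e-04, -3.70856345e+01, -2.81423271e+01,  6.97256159e-02,
        3.59985628e-02, -2.15838509e-04]), 'eef_pos': array([207.98175679, 535.22472627, 204.30999467]), 'orientation': array([-0.57896489, -3.08704559,  0.00331216]), 'force': array([ 0.65552987, -0.28373819, -0.7570325 ]), 'moment': array([-0.05402249, -0.00243801,  0.00235603]), 'gripper_force': 0.0, 'grip_width': 93.84179631515707} 18.8
{'mtx': array([[358.73672597,   0.        , 253.83282972],
       [  0.        , 358.73672597, 195.78381447],
       [  0.        ,   0.        ,   1.        ]]), 'xyz': array([469.95333112,  36.92557047, 900.40216965]), 'attitude': array([-2.17507273,  2.20257392, -0.06481648])}
{'mtx': array([[361.10446423,   0.        , 255.6826808 ],
       [  0.        , 361.10446423, 186.41591672],
       [  0.        ,   0.        ,   1.        ]]), 'xyz': array([ 202.22362382, -524.18141054,  717.21897319]), 'attitude': array([-2.3237077 ,  0.57499028, -0.23001033])}
{'mtx': array([[285.88969087,   0.        , 253.77507488],
       [  0.        , 285.88969087, 193.19796376],
       [  0.        ,   0.        ,   1.        ]]), 'T_tool_cam': array([[ 1.02608617e-03, -9.57396557e-01, -2.88774617e-01,
         8.50877113e+01],
       [ 9.99999185e-01,  7.63093637e-04,  1.02329671e-03,
        -3.93507314e-01],
       [-7.59338670e-04, -2.88775432e-01,  9.57396560e-01,
        -1.77709718e+02],
       [ 0.00000000e+00,  0.00000000e+00,  0.00000000e+00,
         1.00000000e+00]])}
```

View pics/top0.png

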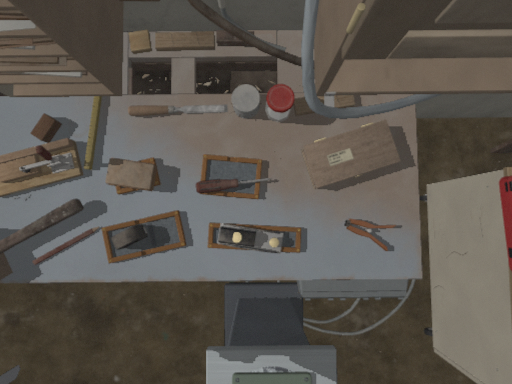

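View pics/scene0.png

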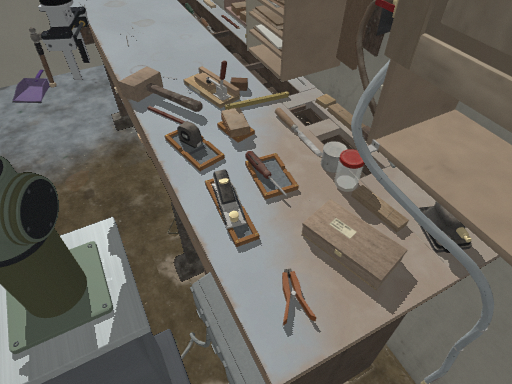

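```bash
cat > h.py <<'E'
import numpy as np,cv2
from cell import env,vision,nets
from scipy.spatial.transform import Rotation as R
def cam(c):
    i=vision.camera_info(c)
    if c=="wrist":
        s=env.sense();T=np.eye(4);T[:3,:3]=R.from_rotvec(s["orientation"]).as_matrix();T[:3,3]=s["eef_pos"]
        T=T@i["T_tool_cam"];return i["mtx"],T[:3,3],T[:3,:3]
    return i["mtx"],i["xyz"],R.from_rotvec(i["attitude"]).as_matrix()
def ray(px,z,C):
    K,o,A=C
    px=np.atleast_2d(np.asarray(px,float))
    d=np.c_[px,np.ones(len(px))]@np.linalg.inv(K).T@A.T
    return (o+d*((z-o[2])/d[:,2])[:,None])[:,:2]
def rect(mask,z,C):
    c=max(cv2.findContours(mask.astype(np.uint8),cv2.RETR_EXTERNAL,cv2.CHAIN_APPROX_NONE)[0],key=cv2.contourArea)[:,0]
    (x,y),(w,h),a=cv2.minAreaRect(ray(c,z,C).astype(np.float32))
    if w>h:w,h,a=h,w,a+90
    # long axis direction = a+90 from x
    return np.round([x,y,w,h,(a+90)%180],1)
def look(names,c="top"):
    C=cam(c);vision.get_image(c)
    for n,z in names:
        for r in nets.silhouettes(c,n)[:2]:
            print(n,round(r["confidence"],2),np.round(r["location"]),r["mask"].sum(),rect(r["mask"],z,C))
E
python3 - <<'E'
from h import *
look([("plane",35),("driver",32),("tape",60),("block",45),("plane_tray",15),("driver_tray",15),("tape_tray",15),("block_tray",15),("bit_case",47),("spring_clamp",15)])
E
```

```text
plane 0.8 [248. 241.] 1355 [421.7  50.9  54.2 153.1  80.2]
plane 0.47 [134. 188.] 232 [541.4 349.5  19.4  46.3  89.3]
driver 0.8 [217. 184.] 509 [554.4 113.8  30.7 132.6  97.4]
driver 0.68 [363. 224.] 377 [ 432.  -228.    54.3  107.9   77.2]
tape 0.86 [129. 236.] 518 [431.5 330.   36.7  81.1 115.9]
tape 0.31 [216. 184.] 402 [549.6 124.9  27.   99.5  93.7]
block 0.65 [132. 174.] 1320 [579.9 333.8  66.3 117.7  80.8]
plane_tray 0.96 [154. 232.] 2364 [429.8 313.3  91.2 195.6 102.4]
plane_tray 0.2 [284. 235.] 812 [420.1  -5.   59.4 136.3  86.8]
driver_tray 0.83 [285. 234.] 1000 [420.1   2.7  64.1 156.3  86.1]
tape_tray 0.76 [152. 183.] 222 [544.3 356.7  17.4  47.3  89.3]
block_tray 0.76 [231. 172.] 1891 [596.7  94.7  63.1 148.7  87.8]
bit_case 0.96 [350. 153.] 4159 [ 622.5 -192.1  114.3  221.6  107. ]
spring_clamp 0.7 [367. 228.] 457 [ 435.1 -236.    62.1  115.9   73.4]
```

The top view shows the tape (130,237) in the plane tray, the block (132,174) across the tape tray, the driver (235,185) over the block tray, and the plane (250,240) on the driver tray. Clear bench lies left of the clamp, around (320,225). I'll park the block there, then cycle the others. First a closer look with the wrist camera.

```bash
cat >> h.py <<'E'
def go(x,y,z,yaw,s=None,q=False):
    """row for TCP at x,y,z, closing line at yaw deg (mod 180, nearest that keeps the wrist near)"""
    s=s or env.sense();A=R.from_rotvec(s["orientation"]).as_matrix()
    cur=np.degrees(np.arctan2(A[1,1],A[0,1]))
    yaw=cur+((yaw-cur+90)%180-90) if not q else yaw
    c,n=np.cos(np.radians(yaw)),np.sin(np.radians(yaw))
    B=np.array([[-n,c,0],[c,n,0],[0,0,-1]]).T
    B=np.c_[[-n*-1*-1,c*1,0],[c,n,0],[0,0,-1]]
    B[:,0]=np.cross(B[:,1],B[:,2])
    d=A.T@(np.array([x,y,z])-s["eef_pos"])/1000
    r=np.degrees(R.from_matrix(A.T@B).as_rotvec())/45
    print("GO",np.round(d,3),np.round(r,3),"rows",round(np.linalg.norm(d)*24,1),round(np.linalg.norm(r)*45/7.16,1),"| at",np.round(s["eef_pos"],1),"yaw",round(cur,1),"w",round(s["grip_width"],1),"t",round(s["t"],1),"q6",round(s["joint_pos"][5],2))
    return dict(s,eef_pos=np.array([x,y,z],float),orientation=R.from_matrix(B).as_rotvec())
E
sed -i '/B=np.array(\[\[-n/d; s/B=np.c_\[\[-n\*-1\*-1,c\*1,0\]/B=np.c_[[0,0,0.]/' h.py
python3 - <<'E'
from h import *
go(540,325,280,90)
E
```

```text
GO [-0.386 -0.076 -0.075] [ 0.     0.    -0.472] rows 9.6 3.0 | at [208.4 535.9 205.5] yaw 68.8 w 94.4 t 0.7 q6 -0.15
```

Emit:
{"op": "servo_tool", "data": {
  "plan": "-.04 -.008 -.04 0 0 0 94;-.08 -.016 -.075 0 0 0 94;-.12 -.024 -.075 0 0 0 94;-.16 -.032 -.075 0 0 0 94;-.2 -.04 -.075 0 0 0 94"
}}

```text
t: 1.07
eef_pos: [365.3, 436.8, 282.3]
orientation: [0.577, 3.085, 0.006]
force: [1.1, 0.5, -0.2]
grip_width: 94.0
gripper_force: 0.0
```

Emit:
{"op": "servo_tool", "data": {
  "plan": "-.186 -.036 0 0 0 -.472 94;-.186 -.036 0 0 0 -.472 94;-.186 -.036 0 0 0 -.472 94;-.186 -.036 0 0 0 -.472 94;-.186 -.036 0 0 0 -.472 94"
}}

```text
t: 1.48
eef_pos: [526.6, 333.4, 279.7]
orientation: [0.003, 3.141, -0.001]
force: [0.1, 0.6, -1.2]
grip_width: 93.8
gripper_force: 0.0
```

Run:
```python
from h import *
go(540,325,280,90)
cv2.imwrite("pics/w1.png",vision.get_image("wrist"))
look([("tape",60),("block",45),("plane_tray",15),("tape_tray",15)],"wrist")
```

```text
GO [-0.013 -0.008 -0.   ] [-0.001  0.001 -0.002] rows 0.4 0.0 | at [526.6 333.4 279.7] yaw 89.9 w 93.8 t 1.5 q6 -1.14
tape 0.59 [258.  96.] 1281 [428.4 338.5  32.6  66.6 117. ]
block 0.78 [260. 194.] 3110 [576.2 336.7  70.8 109.2  80.6]
plane_tray 0.76 [234.  90.] 7135 [429.  311.   90.1 194.5 102.5]
```

View pics/w1.png

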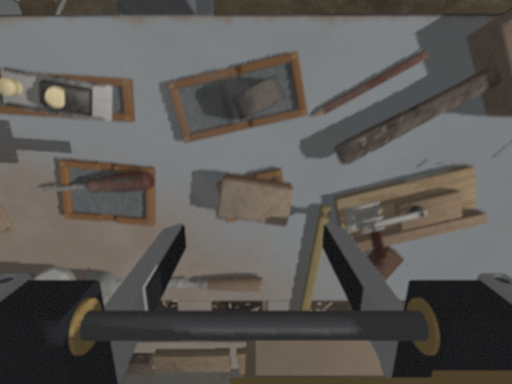

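```bash
python3 - <<'E'
s=open('h.py').read()
s=s.replace("yaw=cur+((yaw-cur+90)%180-90) if not q else yaw","q1=np.degrees(np.arctan2(y,x));yaw=q1+((yaw-q1+90)%180-90) if not q else yaw")
open('h.py','w').write(s)
E
cat >> h.py <<'E'
def settle(n=2):
    for _ in range(n): vision.get_image("top")
E
python3 - <<'E'
from h import *
s=go(545,325,260,55,q=True)
s=go(565,332,220,20,s,q=True)
s=go(577,335.5,140,-9.4,s)
s=go(577,335.5,21,-9.4,s)
E
```

```text
GO [-0.022 -0.012  0.02 ] [ 0.    -0.001  0.779] rows 0.8 4.9 | at [522.8 336.7 279.7] yaw 90.1 w 94.1 t 1.8 q6 -1.14
GO [-0.012  0.017  0.04 ] [0.    0.    0.778] rows 1.1 4.9 | at [545. 325. 260.] yaw 55.0 w 94.1 t 1.8 q6 -1.14
GO [-0.001  0.012  0.08 ] [0.    0.    0.653] rows 1.9 4.1 | at [565. 332. 220.] yaw 20.0 w 94.1 t 1.8 q6 -1.14
GO [ 0.    -0.     0.119] [ 0.  0. -0.] rows 2.9 0.0 | at [577.  335.5 140. ] yaw -9.4 w 94.1 t 1.8 q6 -1.14
```

Emit:
{"op": "servo_tool", "data": {
  "plan": "-.022 -.012 .02 0 0 .779 94;-.022 -.012 .02 0 0 .779 94;-.022 -.012 .02 0 0 .779 94;-.022 -.012 .02 0 0 .779 94;-.022 -.012 .02 0 0 .779 94"
}}

```text
t: 2.2
eef_pos: [544.3, 325.4, 259.9]
orientation: [-0.951, -2.994, -0.0]
force: [0.1, 0.1, 1.0]
grip_width: 94.0
gripper_force: 0.0
```

Emit:
{"op": "servo_tool", "data": {
  "plan": "-.012 .017 .04 0 0 .778 94;-.012 .017 .04 0 0 .778 94;-.012 .017 .04 0 0 .778 94;-.012 .017 .04 0 0 .778 94;-.012 .017 .04 0 0 .778 94"
}}

```text
t: 2.62
eef_pos: [563.7, 332.6, 219.6]
orientation: [-1.807, -2.569, 0.001]
force: [0.8, 0.1, -0.4]
grip_width: 94.3
gripper_force: 0.0
```

Emit:
{"op": "servo_tool", "data": {
  "plan": "-.001 .012 .08 0 0 .653 94;-.001 .012 .08 0 0 .653 94;-.001 .012 .08 0 0 .653 94;-.001 .012 .08 0 0 .653 94;-.001 .012 .08 0 0 .653 94"
}}

```text
t: 3.03
eef_pos: [574.9, 335.5, 138.7]
orientation: [-2.396, -2.03, 0.003]
force: [0.4, -0.5, 0.5]
grip_width: 94.1
gripper_force: 0.0
```

Run:
```python
from h import *
settle(2)
look([("block",46),("tape_tray",15)],"wrist")
cv2.imwrite("pics/w2.png",vision.get_image("wrist"))
s=go(577,335.5,21,-9.4)
```

```text
block 0.64 [259. 189.] 6833 [580.2 339.2  63.8 110.3  80.9]
tape_tray 0.61 [224. 176.] 626 [540.6 362.2  15.2  40.7  81. ]
GO [ 0.001 -0.     0.12 ] [ 0.002 -0.001  0.001] rows 2.9 0.0 | at [577.1 334.7 140.8] yaw -9.3 w 93.7 t 3.3 q6 0.56
```

View pics/w2.png

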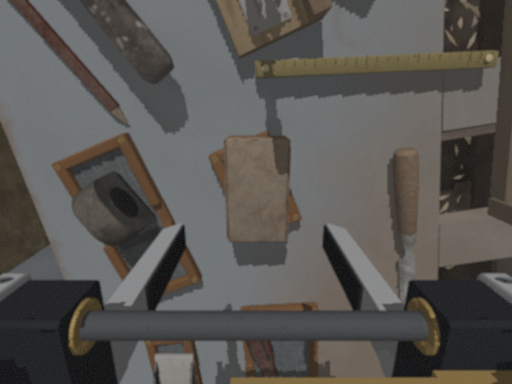

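The block sits at cols 226–289, centred between the fingers; the small tray beneath is turned relative to it. Descending and gripping.

Emit:
{"op": "servo_tool", "data": {
  "plan": "0 .002 .1 0 0 0 94;0 .002 .1 0 0 0 94;0 .002 .12 0 0 0 94;0 .002 .12 0 0 0 94;0 .002 .12 0 0 0 94"
}}

```text
t: 3.75
eef_pos: [577.3, 333.1, 18.0]
orientation: [-2.395, -2.03, 0.007]
force: [1.0, -0.3, 1.3]
grip_width: 94.2
gripper_force: 0.0
```

Emit:
{"op": "servo_tool", "data": {
  "plan": "0 0 0 0 0 0 56;0 0 0 0 0 0 56;0 0 0 0 0 0 56;0 0 0 0 0 0 56;0 0 0 0 0 0 56",
  "newtons": 15
}}

```text
t: 4.17
eef_pos: [579.9, 334.2, 21.6]
orientation: [2.396, 2.03, 0.004]
force: [0.0, -0.2, 0.9]
grip_width: 64.2
gripper_force: 0.0
```

Run:
```python
from h import *
s=env.sense();print(s["gripper_force"],s["force"])
s=go(579,336,140,-9.4)
s=go(510,200,140,20,s,q=True)
s=go(460,30,140,65,s,q=True)
s=go(455,-115,140,80,s,q=True)
s=go(455,-115,40,80,s,q=True)
```

```text
0.0 [ 0.01757249 -0.19305619  0.93703013]
GO [ 0.002 -0.001 -0.118] [ 0.003 -0.002 -0.001] rows 2.8 0.0 | at [579.9 334.2  21.6] yaw -9.4 w 64.2 t 4.2 q6 0.56
GO [-0.145 -0.046  0.   ] [ 0.     0.    -0.653] rows 3.7 4.1 | at [579. 336. 140.] yaw -9.4 w 64.2 t 4.2 q6 0.56
GO [-0.143 -0.105  0.   ] [ 0.  0. -1.] rows 4.3 6.3 | at [510. 200. 140.] yaw 20.0 w 64.2 t 4.2 q6 0.56
GO [-0.057 -0.134  0.   ] [ 0.     0.    -0.333] rows 3.5 2.1 | at [460.  30. 140.] yaw 65.0 w 64.2 t 4.2 q6 0.56
GO [ 0.  -0.   0.1] [0. 0. 0.] rows 2.4 0.0 | at [ 455. -115.  140.] yaw 80.0 w 64.2 t 4.2 q6 0.56
```

Emit:
{"op": "servo_tool", "data": {
  "plan": "0 0 0 0 0 0 50;0 0 0 0 0 0 50;0 0 0 0 0 0 50;0 0 0 0 0 0 50",
  "newtons": 15
}}

```text
t: 4.5
eef_pos: [579.8, 334.2, 21.3]
orientation: [2.396, 2.031, 0.003]
force: [-0.5, -0.4, 5.6]
grip_width: 61.8
gripper_force: 15.0
```

Emit:
{"op": "servo_tool", "data": {
  "plan": "0 0 -.03 0 0 0 50;0 0 -.06 0 0 0 50;0 0 -.1 0 0 0 50;0 0 -.12 0 0 0 50;0 0 -.12 0 0 0 50"
}}

```text
t: 4.92
eef_pos: [582.9, 335.6, 146.8]
orientation: [2.394, 2.029, 0.018]
force: [0.7, 0.4, -0.3]
grip_width: 61.9
gripper_force: 15.0
```

Emit:
{"op": "servo_tool", "data": {
  "plan": "-.03 -.01 0 0 0 -.1 50;-.06 -.02 0 0 0 -.25 50;-.1 -.03 0 0 0 -.4 50;-.145 -.046 0 0 0 -.653 50;-.145 -.046 0 0 0 -.653 50"
}}

```text
t: 5.33
eef_pos: [503.4, 193.3, 135.7]
orientation: [-1.796, -2.57, 0.015]
force: [-0.4, 0.3, -0.8]
grip_width: 61.8
gripper_force: 15.0
```

Emit:
{"op": "servo_tool", "data": {
  "plan": "-.143 -.105 0 0 0 -1 50;-.143 -.105 0 0 0 -1 50;-.143 -.105 0 0 0 -1 50;-.143 -.105 0 0 0 -1 50;-.143 -.105 0 0 0 -1 50"
}}

```text
t: 5.75
eef_pos: [457.2, 26.1, 137.8]
orientation: [-0.991, -2.978, 0.002]
force: [-0.4, -0.9, -1.0]
grip_width: 62.3
gripper_force: 15.0
```

Run:
```python
from h import *
settle(2)
s=go(455,-115,140,80,q=True)
s=go(455,-115,30,80,s,q=True)
```

```text
GO [-0.083 -0.113 -0.002] [-0.003 -0.004 -0.606] rows 3.4 3.8 | at [457.2  25.3 137.8] yaw 52.7 w 62.0 t 5.8 q6 -1.05
GO [ 0.   -0.    0.11] [0. 0. 0.] rows 2.6 0.0 | at [ 455. -115.  140.] yaw 80.0 w 62.0 t 5.8 q6 -1.05
```

Emit:
{"op": "servo_tool", "data": {
  "plan": "-.03 -.04 0 0 0 -.15 50;-.06 -.08 0 0 0 -.3 50;-.083 -.113 0 0 0 -.45 50;-.083 -.113 0 0 0 -.606 50;-.083 -.113 0 0 0 -.606 50"
}}

```text
t: 6.27
eef_pos: [457.7, -115.9, 138.8]
orientation: [-0.27, -3.129, 0.003]
force: [0.8, -0.4, -0.6]
grip_width: 61.8
gripper_force: 15.0
```

Emit:
{"op": "servo_tool", "data": {
  "plan": "0 0 .04 0 0 0 50;0 0 .08 0 0 0 50;0 0 .1 0 0 0 50;0 0 .11 0 0 0 50;0 0 .11 0 0 0 50"
}}

```text
t: 6.68
eef_pos: [455.1, -110.2, 26.4]
orientation: [-0.269, -3.123, -0.004]
force: [-0.5, -0.3, -0.6]
grip_width: 61.9
gripper_force: 15.0
```

Run:
```python
from h import *
settle(2)
C=cam("top");i=vision.get_image("top");cv2.imwrite("pics/t2.png",cv2.resize(i[150:300,200:440],None,fx=3,fy=3))
s=go(455,-115,8,80,q=True)
```

```text
GO [ 0.004 -0.003  0.023] [-0.001  0.003  0.004] rows 0.6 0.0 | at [ 459.3 -112.3   30.9] yaw 80.2 w 62.0 t 6.8 q6 -1.82
```

View pics/t2.png

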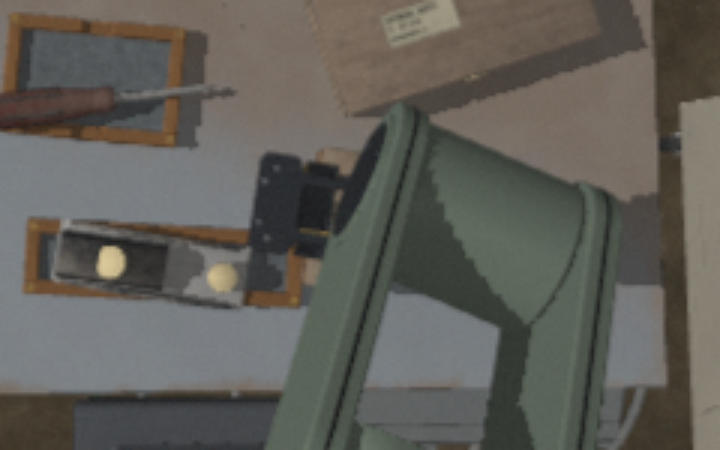

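Emit:
{"op": "servo_tool", "data": {
  "plan": ".003 -.005 .01 0 0 0 50;.003 -.005 .022 0 0 0 50;.003 -.005 .023 0 0 0 50;.003 -.005 .023 0 0 0 50;.003 -.005 .023 0 0 0 50"
}}

```text
t: 7.25
eef_pos: [454.6, -116.9, 7.4]
orientation: [0.269, 3.129, -0.001]
force: [-0.1, -0.3, -0.6]
grip_width: 61.9
gripper_force: 15.0
```

Emit:
{"op": "servo_tool", "data": {
  "plan": "0 0 0 0 0 0 90;0 0 0 0 0 0 90;0 0 0 0 0 0 90;0 0 0 0 0 0 90;0 0 0 0 0 0 90"
}}

```text
t: 7.67
eef_pos: [454.3, -116.6, 7.0]
orientation: [0.269, 3.13, -0.0]
force: [-0.6, -0.1, -0.1]
grip_width: 89.0
gripper_force: 0.0
```

Emit:
{"op": "servo_tool", "data": {
  "plan": "0 0 -.04 0 0 0 90;0 0 -.08 0 0 0 90;0 0 -.12 0 0 0 90;0 0 -.16 0 0 0 90;0 0 -.2 0 0 0 90"
}}

```text
t: 8.08
eef_pos: [453.6, -116.3, 208.6]
orientation: [-0.269, -3.13, -0.0]
force: [0.4, -0.7, -0.4]
grip_width: 89.9
gripper_force: 0.0
```

Run:
```python
from h import *
settle(1)
look([("block",31)],"wrist")
s=go(455,60,210,65,q=True)
s=go(470,220,210,40,s,q=True)
s=go(460,335,210,30,s,q=True)
```

```text
GO [0.032 0.175 0.   ] [-0.002  0.012  0.338] rows 4.3 2.1 | at [ 456.9 -117.8  211.2] yaw 80.2 w 90.2 t 8.2 q6 -1.84
GO [ 0.054  0.151 -0.   ] [0.    0.    0.556] rows 3.9 3.5 | at [455.  60. 210.] yaw 65.0 w 90.2 t 8.2 q6 -1.84
GO [ 0.095  0.066 -0.   ] [0.    0.    0.222] rows 2.8 1.4 | at [470. 220. 210.] yaw 40.0 w 90.2 t 8.2 q6 -1.84
```

Emit:
{"op": "servo_tool", "data": {
  "plan": ".032 .175 0 -.002 .012 .338 90;.032 .175 0 -.002 .012 .338 90;.032 .175 0 -.002 .012 .338 90;.032 .175 0 -.002 .012 .338 90;.032 .175 0 -.002 .012 .338 90"
}}

```text
t: 8.65
eef_pos: [450.3, 64.9, 204.7]
orientation: [-0.675, -3.055, -0.005]
force: [-0.0, 0.8, 0.0]
grip_width: 90.3
gripper_force: 0.0
```

Emit:
{"op": "servo_tool", "data": {
  "plan": ".054 .151 0 0 0 .556 70;.054 .151 0 0 0 .556 70;.054 .151 0 0 0 .556 70;.054 .151 0 0 0 .556 70;.054 .151 0 0 0 .556 70"
}}

```text
t: 9.07
eef_pos: [465.8, 225.0, 205.2]
orientation: [-1.324, -2.835, 0.0]
force: [-0.3, -0.3, 0.3]
grip_width: 70.4
gripper_force: 0.0
```

Emit:
{"op": "servo_tool", "data": {
  "plan": ".095 .066 0 0 0 .222 60;.095 .066 0 0 0 .222 60;.095 .066 0 0 0 .222 60;.095 .066 0 0 0 .222 60"
}}

```text
t: 9.4
eef_pos: [454.4, 341.3, 205.5]
orientation: [-1.557, -2.713, 0.002]
force: [-0.9, -0.6, 0.7]
grip_width: 60.1
gripper_force: 0.0
```

Run:
```python
from h import *
settle(2)
for c in ("wrist","top"):
    print(c)
    look([("tape",60),("tape_tray",15),("plane_tray",15),("block",31)],c)
cv2.imwrite("pics/w3.png",vision.get_image("wrist"))
print(np.round(ray([0,0],0,cam("wrist"))))
go(460,335,210,30)
```

```text
wrist
tape 0.59 [236. 166.] 1670 [426.3 343.8  34.7  68.1 116.1]
tape_tray 0.96 [333. 212.] 3079 [575.3 333.3  74.  108.6 102.9]
plane_tray 0.59 [220. 174.] 7491 [428.  312.2  91.4 193.5 101.8]
top
tape 0.76 [129. 234.] 522 [432.1 330.1  37.7  80.7 115.9]
tape_tray 0.95 [135. 176.] 1302 [578.1 333.2  74.8 113.4 103.5]
plane_tray 0.96 [154. 228.] 2248 [429.6 311.7  90.1 196.3 102.3]
block 0.67 [317. 224.] 1317 [ 453.  -112.9   69.5  114.3  171.7]
[[ 93. 365.]]
GO [-0.002  0.002 -0.002] [-0.006 -0.01  -0.002] rows 0.1 0.1 | at [457.1 335.8 208.1] yaw 29.9 w 60.6 t 10.1 q6 -0.05
```

View pics/w3.png

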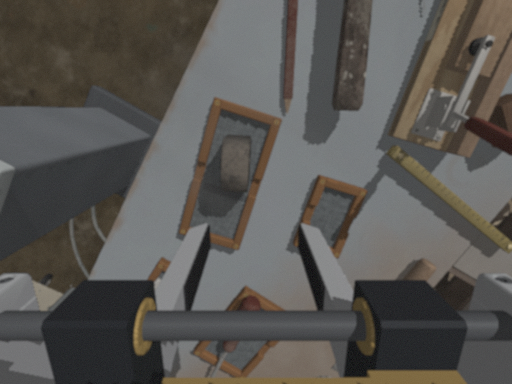

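Run:
```python
from h import *
go(468,262,150,26.5)
```

```text
GO [-0.07  -0.027  0.058] [-0.007 -0.01   0.076] rows 2.3 0.5 | at [457.1 335.8 208.1] yaw 29.9 w 60.6 t 10.1 q6 -0.05
```

Emit:
{"op": "servo_tool", "data": {
  "plan": "-.07 -.027 .058 0 0 .076 60;-.07 -.027 .058 0 0 .076 60;-.07 -.027 .058 0 0 .076 60;-.07 -.027 .058 0 0 .076 60"
}}

```text
t: 10.38
eef_pos: [466.2, 259.7, 146.7]
orientation: [-1.65, -2.658, 0.009]
force: [-0.5, -0.0, 1.1]
grip_width: 60.0
gripper_force: 0.0
```

Run:
```python
from h import *
settle(3)
look([("tape",60),("tape",30),("plane_tray",15)],"wrist")
cv2.imwrite("pics/w4.png",cv2.resize(vision.get_image("wrist")[80:340,120:380],None,fx=2,fy=2));C=cam("wrist")
print(C[1])
s=go(427,338,90,26.5)
s=go(427,338,32,26.5,s)
```

```text
tape 0.59 [249. 103.] 2737 [427.5 339.5  34.5  64.5 116.6]
tape 0.59 [249. 103.] 2737 [427.  339.7  38.4  71.7 116.6]
plane_tray 0.8 [233. 133.] 12480 [427.4 311.5  89.9 192.5 102.4]
[431.09425917 337.91432973 328.94559797]
GO [ 0.085 -0.004  0.061] [-0.004 -0.01   0.003] rows 2.5 0.1 | at [468.5 263.5 150.6] yaw 26.6 w 59.9 t 10.8 q6 -0.12
GO [ 0.    -0.     0.058] [0. 0. 0.] rows 1.4 0.0 | at [427. 338.  90.] yaw 26.5 w 59.9 t 10.8 q6 -0.12
```

View pics/w4.png

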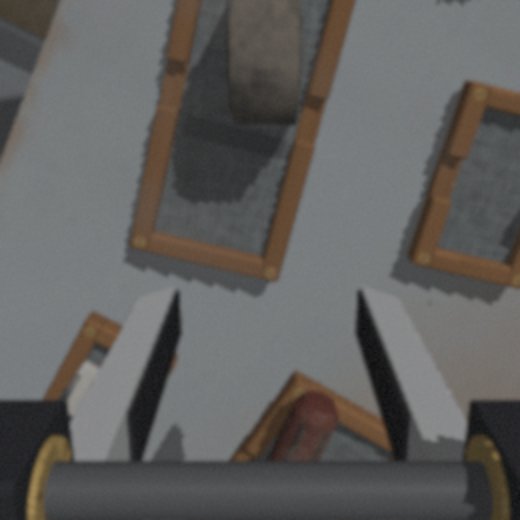

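Emit:
{"op": "servo_tool", "data": {
  "plan": ".04 -.004 .03 0 0 0 60;.086 -.003 .061 0 0 0 60;.086 -.003 .061 0 0 0 60;.086 -.003 .061 0 0 0 60;.086 -.003 .061 0 0 0 60"
}}

```text
t: 11.2
eef_pos: [425.4, 338.9, 88.7]
orientation: [-1.643, -2.666, 0.003]
force: [-0.4, -0.6, -0.3]
grip_width: 59.8
gripper_force: 0.0
```

Emit:
{"op": "servo_tool", "data": {
  "plan": "0 0 .03 0 0 0 60;0 0 .064 0 0 0 60;0 0 .064 0 0 0 60;0 0 .064 0 0 0 60;0 0 .064 0 0 0 60"
}}

```text
t: 11.62
eef_pos: [427.8, 338.7, 27.2]
orientation: [-1.649, -2.665, -0.003]
force: [0.1, 0.8, 0.2]
grip_width: 60.1
gripper_force: 0.0
```

Emit:
{"op": "servo_tool", "data": {
  "plan": "0 0 0 0 0 0 24;0 0 0 0 0 0 24;0 0 0 0 0 0 24;0 0 0 0 0 0 24;0 0 0 0 0 0 24",
  "newtons": 25
}}

```text
t: 12.03
eef_pos: [426.9, 339.1, 26.2]
orientation: [-1.648, -2.665, -0.002]
force: [0.5, 1.2, 2.7]
grip_width: 31.9
gripper_force: 25.0
```

Run:
```python
from h import *
s=env.sense();print(s["gripper_force"],s["force"])
go(427,338,90,26.5)
```

```text
24.979385621845722 [0.479832   1.18891316 2.71399858]
GO [-0.001 -0.001 -0.064] [-0.004 -0.01   0.001] rows 1.5 0.1 | at [426.9 339.1  26.2] yaw 26.6 w 31.9 t 12.0 q6 0.04
```

Run:
```python
from h import *
s=go(427,338,130,26.5)
s=go(520,290,140,20,s,q=True)
s=go(594,251,140,12.5,s)
```

```text
GO [-0.    -0.001 -0.104] [-0.004 -0.01   0.001] rows 2.5 0.1 | at [426.9 339.1  26.2] yaw 26.6 w 31.9 t 12.0 q6 0.04
GO [-0.084  0.062 -0.01 ] [0.    0.    0.144] rows 2.5 0.9 | at [427. 338. 130.] yaw 26.5 w 31.9 t 12.0 q6 0.04
GO [-0.062  0.056  0.   ] [0.    0.    0.167] rows 2.0 1.0 | at [520. 290. 140.] yaw 20.0 w 31.9 t 12.0 q6 0.04
```

Emit:
{"op": "servo_tool", "data": {
  "plan": "0 0 -.03 0 0 0 24;0 0 -.06 0 0 0 24;0 0 -.09 0 0 0 24;0 0 -.104 -.004 -.01 0 24;0 0 -.104 -.004 -.01 0 24"
}}

```text
t: 12.45
eef_pos: [429.1, 339.7, 133.3]
orientation: [1.65, 2.67, 0.007]
force: [0.1, 0.6, -2.2]
grip_width: 31.8
gripper_force: 25.0
```

Emit:
{"op": "servo_tool", "data": {
  "plan": "-.03 .02 0 0 0 .05 24;-.06 .04 -.01 0 0 .1 24;-.084 .062 -.01 0 0 .144 24;-.11 .085 -.01 0 0 .2 24;-.14 .115 -.01 0 0 .311 24"
}}

```text
t: 12.87
eef_pos: [590.0, 263.6, 136.3]
orientation: [-1.965, -2.446, 0.01]
force: [0.4, 1.4, -2.7]
grip_width: 32.5
gripper_force: 25.0
```

Run:
```python
from h import *
settle(3)
look([("tape_tray",15),("tape_tray",15)],"wrist");print(cam("wrist")[1])
print(env.sense()["force"])
go(594,251,140,12.5)
```

```text
tape_tray 0.6 [258. 117.] 7445 [578.6 332.3  69.5 108.6 102.9]
tape_tray 0.6 [258. 117.] 7445 [578.6 332.3  69.5 108.6 102.9]
[571.28414553 347.05129253 314.50351105]
[ 1.11582271  0.58795075 -2.81239046]
GO [-0.014  0.002 -0.003] [-0.008  0.001  0.002] rows 0.3 0.1 | at [589.3 264.4 136.8] yaw 12.6 w 31.8 t 13.2 q6 0.07
```

Run:
```python
from h import *
s=go(578.3,332.5,70,13)
s=go(578.3,332.5,29,13,s)
```

```text
GO [0.069 0.005 0.067] [-0.008  0.001 -0.009] rows 2.3 0.1 | at [589.3 264.4 136.8] yaw 12.6 w 31.8 t 13.2 q6 0.07
GO [ 0.    -0.     0.041] [ 0.  0. -0.] rows 1.0 0.0 | at [578.3 332.5  70. ] yaw 13.0 w 31.8 t 13.2 q6 0.07
```

Emit:
{"op": "servo_tool", "data": {
  "plan": ".035 .003 .02 0 0 0 24;.069 .005 .05 -.008 0 -.009 24;.069 .005 .067 -.008 0 -.009 24;.069 .005 .067 -.008 0 -.009 24;.069 .005 .067 -.008 0 -.009 24"
}}

```text
t: 13.58
eef_pos: [578.1, 332.9, 70.0]
orientation: [1.953, 2.46, -0.003]
force: [0.7, 1.2, -1.3]
grip_width: 31.9
gripper_force: 25.0
```

Run:
```python
from h import *
settle(2)
go(578.3,332.5,28,13)
i=vision.get_image("wrist");cv2.imwrite("pics/w5.png",cv2.resize(i[100:360,120:380],None,fx=2,fy=2))
```

```text
GO [ 0.    -0.004  0.045] [ 0.008  0.001 -0.001] rows 1.1 0.0 | at [581.6 332.9  73.4] yaw 13.0 w 32.0 t 13.7 q6 0.17
```

View pics/w5.png

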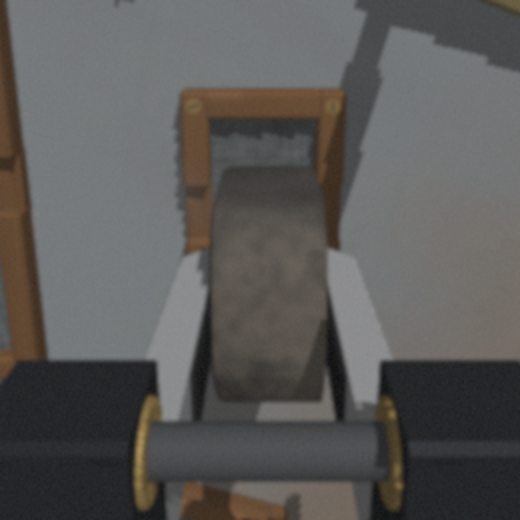

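Tape is aligned above the tray between its rims. Lowering.

Emit:
{"op": "servo_tool", "data": {
  "plan": "0 -.003 .02 0 0 0 24;0 -.003 .035 0 0 0 24;0 -.003 .043 0 0 0 24;0 -.003 .043 0 0 0 24;0 -.003 .043 0 0 0 24"
}}

```text
t: 14.15
eef_pos: [579.1, 331.8, 29.7]
orientation: [1.955, 2.454, 0.005]
force: [0.3, 0.4, -2.0]
grip_width: 31.3
gripper_force: 25.0
```

Run:
```python
from h import *
settle(2)
go(578.3,332.5,26,13);print(env.sense()["force"])
```

```text
GO [ 0.    -0.002  0.005] [ 0.009  0.    -0.002] rows 0.1 0.1 | at [579.9 332.4  30.6] yaw 12.9 w 31.9 t 14.2 q6 0.17
[-0.09428158 -0.46158013 -1.76690561]
```

Emit:
{"op": "servo_tool", "data": {
  "plan": "0 -.001 .002 0 0 0 24;0 -.001 .004 0 0 0 24;0 -.001 .004 0 0 0 24;0 -.001 .004 0 0 0 24;0 -.001 .004 0 0 0 24"
}}

```text
t: 14.67
eef_pos: [578.5, 332.2, 26.3]
orientation: [1.954, 2.454, 0.007]
force: [0.1, -1.9, 5.7]
grip_width: 31.9
gripper_force: 25.0
```

Emit:
{"op": "servo_tool", "data": {
  "plan": "0 0 0 0 0 0 40;0 0 0 0 0 0 60;0 0 0 0 0 0 60;0 0 0 0 0 0 60;0 0 0 0 0 0 60"
}}

```text
t: 15.08
eef_pos: [577.1, 331.9, 24.3]
orientation: [1.955, 2.456, 0.003]
force: [-0.1, 0.1, -0.2]
grip_width: 59.5
gripper_force: 0.0
```

Emit:
{"op": "servo_tool", "data": {
  "plan": "0 0 -.04 0 0 0 60;0 0 -.08 0 0 0 60;0 0 -.12 0 0 0 60;0 0 -.16 0 0 0 60;0 0 -.18 0 0 0 60"
}}

```text
t: 15.5
eef_pos: [579.2, 333.0, 211.4]
orientation: [1.952, 2.452, 0.016]
force: [1.4, 0.1, 0.7]
grip_width: 60.2
gripper_force: 0.0
```

Run:
```python
from h import *
settle(2)
look([("plane_tray",15),("driver_tray",15),("plane",47),("tape",69)],"top")
s=go(520,200,210,-5,q=True)
s=go(442,112,210,-10,s)
```

```text
plane_tray 0.61 [147. 233.] 2992 [429.7 311.4  92.6 199.1 102.2]
driver_tray 0.97 [286. 234.] 946 [421.3   3.7  61.7 154.   86.2]
tape 0.94 [133. 174.] 560 [575.7 319.7  42.   79.9 100.7]
GO [-0.116 -0.083 -0.008] [-0.002  0.003  0.399] rows 3.4 2.5 | at [575.1 331.2 201.5] yaw 13.0 w 60.0 t 15.8 q6 0.17
GO [-0.094 -0.07   0.   ] [0.    0.    0.111] rows 2.8 0.7 | at [520. 200. 210.] yaw -5.0 w 60.0 t 15.8 q6 0.17
```

Run:
```python
from h import *
s=go(520,190,200,0,q=True)
s=go(450,60,190,-10,s)
s=go(412,-20,165,-10,s)
```

```text
GO [-0.125 -0.085  0.002] [-0.002  0.002  0.288] rows 3.6 1.8 | at [575.1 331.2 201.5] yaw 13.0 w 60.0 t 15.8 q6 0.17
GO [-0.13 -0.07  0.01] [0.    0.    0.222] rows 3.6 1.4 | at [520. 190. 200.] yaw 0.0 w 60.0 t 15.8 q6 0.17
GO [-0.085 -0.024  0.025] [0. 0. 0.] rows 2.2 0.0 | at [450.  60. 190.] yaw -10.0 w 60.0 t 15.8 q6 0.17
```

Emit:
{"op": "servo_tool", "data": {
  "plan": "-.125 -.085 .002 0 0 .288 80;-.125 -.085 .002 0 0 .288 80;-.125 -.085 .002 0 0 .288 80;-.125 -.085 .002 0 0 .288 80;-.125 -.085 .002 0 0 .288 80"
}}

```text
t: 16.27
eef_pos: [518.7, 186.8, 199.8]
orientation: [2.226, 2.217, -0.006]
force: [0.8, 0.4, -0.2]
grip_width: 79.3
gripper_force: 0.0
```

Emit:
{"op": "servo_tool", "data": {
  "plan": "-.13 -.07 .01 0 0 .222 80;-.13 -.07 .01 0 0 .222 80;-.13 -.07 .01 0 0 .222 80;-.13 -.07 .01 0 0 .222 80;-.13 -.07 .01 0 0 .222 80"
}}

```text
t: 16.68
eef_pos: [449.1, 58.8, 190.2]
orientation: [-2.41, -2.015, 0.002]
force: [0.7, -0.0, -0.1]
grip_width: 79.7
gripper_force: 0.0
```

Emit:
{"op": "servo_tool", "data": {
  "plan": "-.085 -.024 .025 0 0 0 80;-.085 -.024 .025 0 0 0 80;-.085 -.024 .025 0 0 0 80;-.085 -.024 .025 0 0 0 80"
}}

```text
t: 17.02
eef_pos: [412.4, -18.9, 165.5]
orientation: [-2.409, -2.015, -0.002]
force: [-0.4, -0.5, 0.1]
grip_width: 79.8
gripper_force: 0.0
```

Run:
```python
from h import *
settle(3)
print(cam("wrist")[1])
look([("plane",15),("plane",47),("driver_tray",15)],"wrist")
i=vision.get_image("wrist");cv2.imwrite("pics/w6.png",i[:330])
s=go(422,50,100,-10)
```

```text
[427.74296404  65.37678766 345.25579814]
plane 0.85 [245. 117.] 7118 [421.2  49.7  55.7 160.9  80.1]
plane 0.85 [245. 117.] 7118 [421.9  51.2  50.3 145.3  80.1]
driver_tray 0.78 [275. 147.] 4169 [421.3   4.9  62.6 160.8  85.1]
GO [ 0.068 -0.004  0.068] [ 0.006 -0.001  0.002] rows 2.3 0.0 | at [414.3 -17.7 167.5] yaw -9.9 w 80.0 t 17.4 q6 -0.08
```

View pics/w6.png

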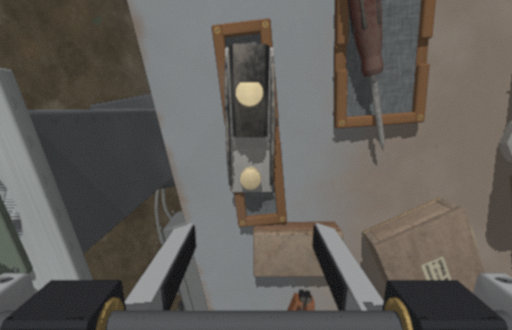

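Emit:
{"op": "servo_tool", "data": {
  "plan": ".034 -.002 .03 0 0 0 80;.068 -.004 .067 0 0 0 80;.068 -.004 .067 0 0 0 80;.068 -.004 .067 0 0 0 80;.068 -.004 .067 0 0 0 80"
}}

```text
t: 17.83
eef_pos: [421.7, 49.3, 100.2]
orientation: [2.402, 2.021, 0.003]
force: [0.3, -0.6, 0.4]
grip_width: 80.5
gripper_force: 0.0
```

Run:
```python
from h import *
settle(3)
s=go(421.6,50.3,25.5,-9.9)
```

```text
GO [ 0.002 -0.003  0.076] [ 0.009 -0.001 -0.003] rows 1.8 0.1 | at [423.4  48.3 101.8] yaw -10.0 w 79.9 t 18.0 q6 0.09
```

Emit:
{"op": "servo_tool", "data": {
  "plan": ".002 -.002 .035 0 0 0 80;.002 -.002 .06 0 0 0 80;.002 -.002 .075 0 0 0 80;.002 -.002 .075 0 0 0 80;.002 -.002 .075 0 0 0 80"
}}

```text
t: 18.4
eef_pos: [421.0, 50.7, 25.8]
orientation: [2.406, 2.016, 0.005]
force: [0.1, 0.6, -0.0]
grip_width: 79.5
gripper_force: 0.0
```

Emit:
{"op": "servo_tool", "data": {
  "plan": "0 0 0 0 0 0 46;0 0 0 0 0 0 46;0 0 0 0 0 0 46;0 0 0 0 0 0 46;0 0 0 0 0 0 46",
  "newtons": 50
}}

```text
t: 18.82
eef_pos: [422.0, 51.3, 26.1]
orientation: [2.403, 2.016, 0.008]
force: [0.4, -1.1, 1.6]
grip_width: 50.6
gripper_force: 50.1
```

Run:
```python
from h import *
settle(1)
s=go(421.6,50.3,130,-9.9);print(env.sense()["gripper_force"])
s=go(430,150,130,-5,s,q=True)
s=go(447,229,130,12.3,s)
```

```text
GO [-0.001  0.001 -0.104] [ 0.009 -0.001 -0.002] rows 2.5 0.1 | at [421.9  51.3  26.1] yaw -10.0 w 50.5 t 18.9 q6 0.09
49.994120076298714
GO [ 0.1   -0.009 -0.   ] [ 0.     0.    -0.109] rows 2.4 0.7 | at [421.6  50.3 130. ] yaw -9.9 w 50.5 t 18.9 q6 0.09
GO [ 0.08  0.01 -0.  ] [ 0.     0.    -0.384] rows 1.9 2.4 | at [430. 150. 130.] yaw -5.0 w 50.5 t 18.9 q6 0.09
```

Emit:
{"op": "servo_tool", "data": {
  "plan": "0 0 -.02 0 0 0 46;0 0 -.05 0 0 0 46;0 0 -.08 0 0 0 46;0 0 -.104 0 0 0 46;0 0 -.104 0 0 0 46"
}}

```text
t: 19.28
eef_pos: [423.1, 51.4, 133.0]
orientation: [2.4, 2.014, 0.014]
force: [3.1, 0.2, -5.9]
grip_width: 50.3
gripper_force: 50.0
```

Emit:
{"op": "servo_tool", "data": {
  "plan": ".02 -.002 0 0 0 -.03 46;.05 -.005 0 0 0 -.06 46;.08 -.008 0 0 0 -.09 46;.1 -.009 0 0 0 -.109 46;.1 -.009 0 0 0 -.109 46"
}}

```text
t: 19.7
eef_pos: [426.4, 154.5, 126.3]
orientation: [-2.312, -2.124, -0.001]
force: [-0.3, -0.8, -7.0]
grip_width: 50.4
gripper_force: 50.0
```

Emit:
{"op": "servo_tool", "data": {
  "plan": ".02 .003 0 0 0 -.1 46;.05 .006 0 0 0 -.2 46;.08 .01 0 0 0 -.3 46;.08 .01 0 0 0 -.384 46;.08 .01 0 0 0 -.384 46"
}}

```text
t: 20.12
eef_pos: [443.7, 230.4, 126.4]
orientation: [1.969, 2.448, -0.003]
force: [-0.5, -0.9, -6.8]
grip_width: 50.6
gripper_force: 50.0
```

Run:
```python
from h import *
settle(3)
print(cam("wrist")[1],env.sense()["force"])
look([("plane_tray",15),("plane_tray",15)],"wrist")
look([("driver_tray",15)],"top")
s=go(428.5,311.5,80,12.3)
```

```text
[425.50793565 311.74469924 304.8469962 ] [-0.33981637  0.61544608 -5.7710053 ]
plane_tray 0.7 [257.  60.] 12153 [427.9 310.1  90.2 185.3 103. ]
plane_tray 0.7 [257.  60.] 12153 [427.9 310.1  90.2 185.3 103. ]
driver_tray 0.87 [255. 236.] 2423 [422.6  40.2  65.2 231.5  86.6]
driver_tray 0.43 [231. 174.] 1949 [573.6  97.1 102.7 147.8  84.4]
GO [0.084 0.    0.049] [ 0.005  0.001 -0.004] rows 2.3 0.0 | at [445.5 229.6 129.2] yaw 12.1 w 50.5 t 20.5 q6 0.09
```

Emit:
{"op": "servo_tool", "data": {
  "plan": ".02 0 .01 0 0 0 46;.05 0 .03 0 0 0 46;.085 0 .05 0 0 -.007 46;.085 0 .065 0 0 -.007 46;.085 0 .07 0 0 -.007 46"
}}

```text
t: 20.93
eef_pos: [425.5, 313.5, 56.7]
orientation: [1.963, 2.451, -0.003]
force: [-0.7, -1.2, -6.9]
grip_width: 50.4
gripper_force: 50.0
```

Run:
```python
from h import *
settle(3)
s=go(428.4,312.3,20,12.5)
i=vision.get_image("wrist");cv2.imwrite("pics/w7.png",cv2.resize(i[60:320,120:380],None,fx=2,fy=2))
```

```text
GO [-0.     0.     0.039] [ 0.004  0.002 -0.001] rows 0.9 0.0 | at [428.  312.6  59.2] yaw 12.5 w 50.6 t 21.1 q6 0.25
```

View pics/w7.png

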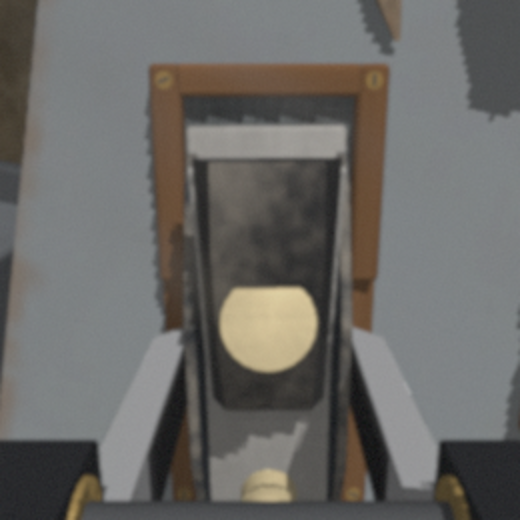

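The plane hangs centred over the recess and parallel to it. Lowering and releasing.

Emit:
{"op": "servo_tool", "data": {
  "plan": "0 0 .02 0 0 0 46;0 0 .03 0 0 0 46;0 0 .037 0 0 0 46;0 0 .039 0 0 0 46;0 0 .039 0 0 0 46"
}}

```text
t: 21.55
eef_pos: [427.9, 312.8, 19.9]
orientation: [1.966, 2.447, 0.002]
force: [0.2, 0.8, -6.4]
grip_width: 50.2
gripper_force: 50.0
```

Run:
```python
from h import *
settle(2)
print(env.sense()["force"])
s=go(428.4,312.3,18.2,12.5)
```

```text
[ 0.22895974 -0.0885173  -6.17228734]
GO [-0.001 -0.001  0.003] [ 0.006  0.001 -0.   ] rows 0.1 0.0 | at [428.7 313.5  20.8] yaw 12.5 w 50.4 t 21.6 q6 0.25
```

Emit:
{"op": "servo_tool", "data": {
  "plan": "0 0 .001 0 0 0 46;0 0 .002 0 0 0 46;0 0 .0025 0 0 0 46;0 0 .0025 0 0 0 46"
}}

```text
t: 21.98
eef_pos: [428.5, 313.6, 18.2]
orientation: [1.964, 2.448, 0.005]
force: [0.1, 0.3, -4.9]
grip_width: 50.7
gripper_force: 50.0
```

Emit:
{"op": "servo_tool", "data": {
  "plan": "0 0 0 0 0 0 60;0 0 0 0 0 0 70;0 0 0 0 0 0 70;0 0 0 0 0 0 70;0 0 0 0 0 0 70"
}}

```text
t: 22.4
eef_pos: [428.7, 313.7, 18.3]
orientation: [1.964, 2.447, 0.006]
force: [-0.1, -0.5, 0.2]
grip_width: 69.8
gripper_force: 0.0
```

Emit:
{"op": "servo_tool", "data": {
  "plan": "0 0 -.04 0 0 0 70;0 0 -.08 0 0 0 70;0 0 -.12 0 0 0 70;0 0 -.16 0 0 0 70;0 0 -.18 0 0 0 70"
}}

```text
t: 22.82
eef_pos: [429.9, 314.8, 203.8]
orientation: [1.962, 2.445, 0.017]
force: [0.1, 0.0, 0.0]
grip_width: 70.1
gripper_force: 0.0
```

Run:
```python
from h import *
settle(2)
look([("driver",32),("block_tray",15),("plane",39)],"top")
look([("plane",25)],"wrist")
s=go(500,200,180,5,q=True)
s=go(560,70,170,0,s,q=True)
```

```text
driver 0.87 [216. 188.] 471 [553.6 111.2  29.4 133.   95.6]
block_tray 0.79 [231. 174.] 1841 [596.7  95.2  63.  146.3  87.7]
plane 0.6 [141. 235.] 1457 [429.1 311.1  52.5 167.3 103.8]
plane 0.43 [146. 241.] 1545 [429.7 303.9  91.  191.9 101.5]
plane 0.72 [358. 164.] 2253 [570.1 335.1  73.1 106.9 102.6]
plane 0.67 [254. 171.] 4942 [427.4 314.7  53.5 152.  102.6]
GO [-0.126  0.048  0.015] [-0.001  0.003  0.167] rows 3.3 1.0 | at [426.  312.7 195.2] yaw 12.5 w 70.1 t 23.2 q6 0.25
GO [-0.135  0.048  0.01 ] [0.    0.    0.111] rows 3.4 0.7 | at [500. 200. 180.] yaw 5.0 w 70.1 t 23.2 q6 0.25
```

Run:
```python
from h import *
s=go(490,170,180,7,q=True)
s=go(560,-5,150,5,s,q=True)
```

```text
GO [-0.153  0.032  0.016] [-0.001  0.003  0.122] rows 3.8 0.8 | at [426.  312.7 195.2] yaw 12.5 w 70.1 t 23.2 q6 0.25
GO [-0.182  0.048  0.03 ] [0.    0.    0.044] rows 4.6 0.3 | at [490. 170. 180.] yaw 7.0 w 70.1 t 23.2 q6 0.25
```

Emit:
{"op": "servo_tool", "data": {
  "plan": "-.153 .032 .016 0 0 .122 60;-.153 .032 .016 0 0 .122 60;-.153 .032 .016 0 0 .122 60;-.153 .032 .016 0 0 .122 60;-.153 .032 .016 0 0 .122 60"
}}

```text
t: 23.63
eef_pos: [492.6, 165.8, 179.5]
orientation: [2.087, 2.345, -0.003]
force: [-0.2, -0.1, -0.5]
grip_width: 59.9
gripper_force: 0.0
```

Emit:
{"op": "servo_tool", "data": {
  "plan": "-.182 .048 .03 0 0 .044 60;-.182 .048 .03 0 0 .044 60;-.182 .048 .03 0 0 .044 60;-.182 .048 .03 0 0 .044 60;-.182 .048 .03 0 0 .044 60"
}}

```text
t: 24.05
eef_pos: [561.7, -6.8, 150.0]
orientation: [2.123, 2.314, 0.001]
force: [-0.5, 0.1, -0.3]
grip_width: 59.7
gripper_force: 0.0
```

Run:
```python
from h import *
settle(3)
C=cam("wrist");print(C[1]);i=vision.get_image("wrist")
look([("driver",30),("block_tray",15),("driver_tray",15)],"wrist")
cv2.imwrite("pics/w8.png",cv2.resize(i[:300,100:400],None,fx=2,fy=2))
```

```text
[553.02025499  79.05778575 328.10786097]
driver 0.58 [256.  53.] 3630 [553.   86.6  31.5 174.8  94.5]
block_tray 0.68 [289.  95.] 11151 [590.   93.6  67.6 147.8  84.7]
driver_tray 0.74 [134. 121.] 12923 [425.6  37.9  66.2 227.5  86.6]
```

View pics/w8.png

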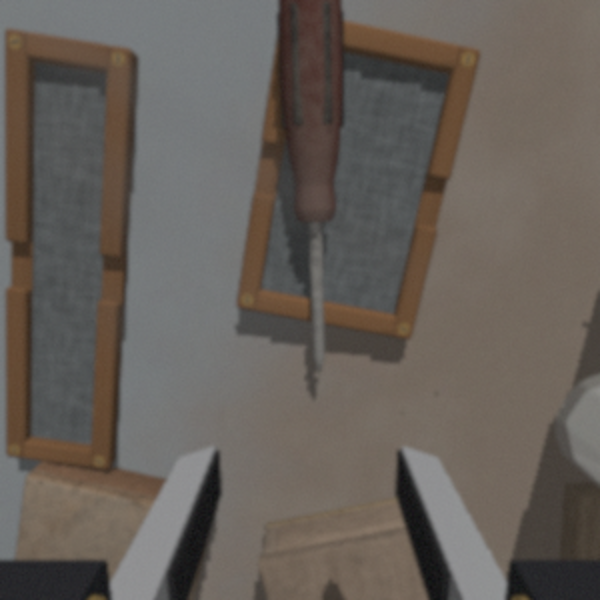

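Run:
```python
from h import *
C=cam("wrist")
J,T,H=[ray(p,z,C)[0] for p,z in (((258,109),30),((257,197),25),((255.5,20),30))]
print(J,T,H,np.linalg.norm(J-T))
d=H-T;a=np.degrees(np.arctan2(d[1],d[0]));u=d/np.linalg.norm(d);print(a)
g=(J+45*u+T+133.5*u)/2;print("grip",g)
go(g[0],g[1],100,a-90)
```

```text
[558.03197903  80.59464062] [565.99579011 -13.48872288] [548.19536774 159.150404  ] 94.4198155810254
95.88683318719
grip [552.86005228 122.33229123]
GO [0.125 0.003 0.052] [ 0.005 -0.    -0.016] rows 3.2 0.1 | at [561.3  -2.2 152.2] yaw 5.2 w 59.9 t 24.4 q6 -0.25
```

Emit:
{"op": "servo_tool", "data": {
  "plan": ".04 .001 .02 0 0 0 50;.08 .002 .04 0 0 0 50;.125 .003 .052 0 0 -.016 50;.125 .003 .052 0 0 -.016 50;.125 .003 .052 0 0 -.016 50"
}}

```text
t: 24.87
eef_pos: [551.9, 124.7, 99.0]
orientation: [2.1, 2.336, 0.002]
force: [0.3, 0.3, 0.8]
grip_width: 49.7
gripper_force: 0.0
```

Run:
```python
from h import *
settle(3)
go(552.9,122.3,25,5.9)
i=vision.get_image("wrist");cv2.imwrite("pics/w9.png",cv2.resize(i[100:340,130:380],None,fx=2,fy=2))
```

```text
GO [ 0.002 -0.002  0.076] [ 0.007  0.002 -0.002] rows 1.8 0.0 | at [554.7 120.6 101.2] yaw 5.8 w 50.1 t 25.0 q6 -0.04
```

View pics/w9.png

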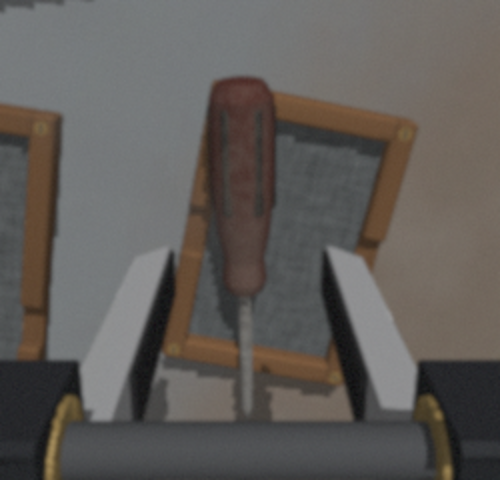

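Run:
```python
from h import *
C=cam("wrist")
E_,J=[ray(p,28,C)[0] for p in ((250,139),(252.3,245))]
print(E_,J,np.linalg.norm(E_-J)); u=(E_-J)/np.linalg.norm(E_-J);print(np.degrees(np.arctan2(u[1],u[0])),(E_+J)/2,(E_+J)/2-3*u)
```

```text
[545.85616774 177.39312594] [557.91877622  76.51696701] 101.59481268477958
96.81895856066635 [551.88747198 126.95504648] [552.24366955 123.97626765]
```

Emit:
{"op": "servo_tool", "data": {
  "plan": ".003 -.002 .03 0 0 -.01 50;.003 -.002 .06 0 0 -.01 50;.003 -.002 .076 0 0 -.01 50;.003 -.002 .076 0 0 -.01 50;.003 -.002 .076 0 0 -.01 50"
}}

```text
t: 25.48
eef_pos: [552.1, 122.4, 24.2]
orientation: [2.099, 2.334, 0.003]
force: [-0.0, 0.2, -0.1]
grip_width: 50.0
gripper_force: 0.0
```

Emit:
{"op": "servo_tool", "data": {
  "plan": "0 0 0 0 0 0 14;0 0 0 0 0 0 14;0 0 0 0 0 0 14;0 0 0 0 0 0 14;0 0 0 0 0 0 14",
  "newtons": 20
}}

```text
t: 25.9
eef_pos: [552.7, 123.8, 25.1]
orientation: [2.095, 2.335, 0.006]
force: [-0.6, 0.2, 0.5]
grip_width: 20.1
gripper_force: 0.7
```

Emit:
{"op": "servo_tool", "data": {
  "plan": "0 0 0 0 0 0 14;0 0 0 0 0 0 14"
}}

```text
t: 26.07
eef_pos: [552.7, 123.8, 25.1]
orientation: [2.095, 2.336, 0.006]
force: [-0.8, -0.4, 4.1]
grip_width: 19.7
gripper_force: 20.0
```

Run:
```python
from h import *
settle(1)
s=env.sense();print(s["gripper_force"])
s=go(552.9,122.3,130,6.3)
s=go(490,50,130,0,s,q=True)
s=go(430,-5,130,-3.4,s)
```

```text
19.997876440174878
GO [-0.002  0.001 -0.105] [ 0.007  0.001 -0.002] rows 2.5 0.0 | at [552.8 123.8  25.1] yaw 6.2 w 19.5 t 26.1 q6 -0.04
GO [-0.065 -0.07   0.   ] [0.   0.   0.14] rows 2.3 0.9 | at [552.9 122.3 130. ] yaw 6.3 w 19.5 t 26.1 q6 -0.04
GO [-0.055 -0.06  -0.   ] [0.    0.    0.076] rows 2.0 0.5 | at [490.  50. 130.] yaw 0.0 w 19.5 t 26.1 q6 -0.04
```

Emit:
{"op": "servo_tool", "data": {
  "plan": "0 0 -.03 0 0 0 14;0 0 -.06 0 0 0 14;0 0 -.09 0 0 0 14;0 0 -.105 0 0 0 14;0 0 -.105 0 0 0 14"
}}

```text
t: 26.53
eef_pos: [554.8, 124.1, 133.4]
orientation: [2.092, 2.332, 0.014]
force: [0.5, 0.1, -0.4]
grip_width: 19.8
gripper_force: 20.0
```

Emit:
{"op": "servo_tool", "data": {
  "plan": "-.03 -.03 0 0 0 .05 14;-.06 -.06 0 0 0 .1 14;-.085 -.09 0 0 0 .15 14;-.12 -.11 0 0 0 .216 14;-.14 -.122 0 0 0 .216 14"
}}

```text
t: 26.95
eef_pos: [441.6, -30.1, 126.3]
orientation: [-2.29, -2.149, 0.001]
force: [0.8, -0.9, -0.8]
grip_width: 19.8
gripper_force: 20.0
```

Run:
```python
from h import *
settle(3)
C=cam("wrist");print(C[1]);look([("driver_tray",15),("driver_tray",15)],"wrist")
i=vision.get_image("wrist");cv2.imwrite("pics/w10.png",i[:340])
look([("driver_tray",15)],"top")
s=go(422,-20,120,-3.4)
```

```text
[448.16195693  54.61626522 304.92219056]
driver_tray 0.6 [223.  89.] 12175 [422.6  36.6  62.2 221.4  86. ]
driver_tray 0.6 [223.  89.] 12175 [422.6  36.6  62.2 221.4  86. ]
driver_tray 0.69 [234. 234.] 1287 [427.8  91.9  63.6 128.6  85.7]
GO [ 0.006 -0.024  0.008] [ 0.004 -0.001 -0.   ] rows 0.6 0.0 | at [445.8 -27.7 128.5] yaw -3.4 w 19.9 t 27.4 q6 -0.2
```

View pics/w10.png

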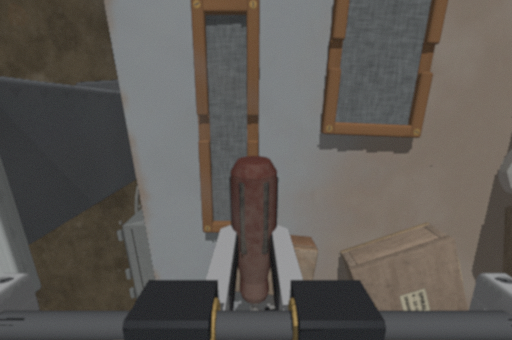

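Run:
```python
from h import *
C=cam("wrist");print(ray([[228.3,126.5],[205,232],[228,126.5]],14,C))
c=ray([205,232],14,C)[0];a=np.radians(86.2);u=np.array([np.cos(a),np.sin(a)]);v=np.array([u[1],-u[0]])
print(c+114*u+31*v,c+114*u-31*v)
```

```text
[[424.20076553  39.7168322 ]
 [388.75137981 -72.80101504]
 [423.90230667  39.73438889]]
[427.23844998  38.89386143] [365.37475894  43.00284326]
```

Run:
```python
from h import *
s=go(426,79.6,60,-3.8)
```

```text
GO [ 0.106 -0.026  0.068] [ 0.004 -0.001  0.009] rows 3.1 0.1 | at [445.8 -27.7 128.5] yaw -3.4 w 19.9 t 27.4 q6 -0.2
```

Emit:
{"op": "servo_tool", "data": {
  "plan": ".03 -.01 .01 0 0 .009 14;.065 -.02 .03 0 0 .009 14;.106 -.026 .05 0 0 .009 14;.106 -.026 .068 0 0 .009 14;.106 -.026 .068 0 0 .009 14"
}}

```text
t: 27.82
eef_pos: [422.2, 81.5, 57.3]
orientation: [-2.288, -2.149, 0.004]
force: [-0.4, -0.3, -2.0]
grip_width: 19.8
gripper_force: 20.0
```

Run:
```python
from h import *
settle(3)
s=go(426,79.6,20,-3.8)
i=vision.get_image("wrist");a=cv2.resize(i[90:310,150:350],None,fx=2,fy=2)
i=vision.get_image("top");b=cv2.resize(i[200:270,190:310],None,fx=3,fy=3)
cv2.imwrite("pics/w11.png",np.hstack([a,np.pad(b,((0,440-210),(0,0),(0,0)))]))
```

```text
GO [ 0.001 -0.001  0.041] [ 0.006 -0.    -0.002] rows 1.0 0.0 | at [427.1  78.7  61.3] yaw -3.9 w 19.8 t 28.0 q6 0.05
```

View pics/w11.png

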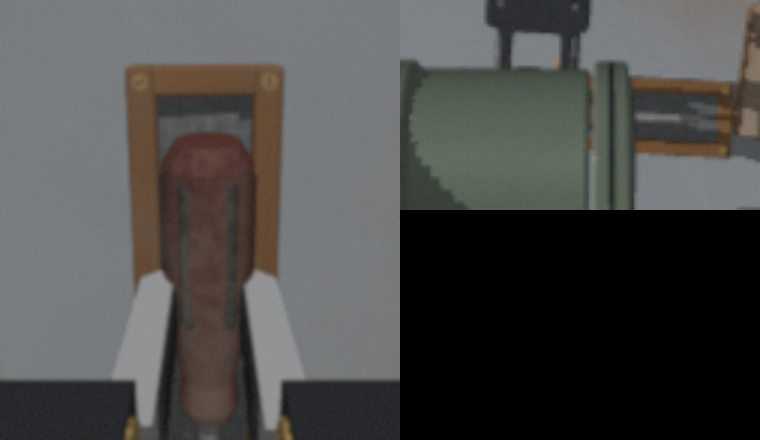

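Run:
```python
from h import *
C=cam("wrist");print(ray([[253,156]],64,C),ray([[252.7,122.5]],15,C))
```

```text
[[430.76951886 133.45495895]] [[432.01710757 151.12739468]]
```

Emit:
{"op": "servo_tool", "data": {
  "plan": "-.002 -.001 .02 0 0 0 14;-.002 -.001 .035 0 0 0 14;-.002 -.001 .042 0 0 0 14;-.002 -.001 .042 0 0 0 14;-.002 -.001 .042 0 0 0 14"
}}

```text
t: 28.48
eef_pos: [426.0, 76.3, 19.3]
orientation: [2.295, 2.141, 0.005]
force: [-0.2, 0.2, -0.9]
grip_width: 19.8
gripper_force: 20.0
```

Run:
```python
from h import *
settle(2)
s=go(426,77,17.5,-3.8);print(env.sense()["force"])
```

```text
GO [ 0.    -0.001  0.002] [ 0.008 -0.001 -0.003] rows 0.1 0.1 | at [426.7  76.6  19.8] yaw -4.0 w 19.5 t 28.6 q6 0.05
[0.49151111 0.43097644 0.57956431]
```

Emit:
{"op": "servo_tool", "data": {
  "plan": "0 0 .001 0 0 0 14;0 0 .002 0 0 0 14;0 0 .002 0 0 0 14;0 0 .002 0 0 0 14"
}}

```text
t: 28.92
eef_pos: [425.9, 76.8, 17.1]
orientation: [2.293, 2.142, 0.006]
force: [0.6, -0.8, 0.9]
grip_width: 19.9
gripper_force: 20.0
```

Emit:
{"op": "servo_tool", "data": {
  "plan": "0 0 0 0 0 0 30;0 0 0 0 0 0 45;0 0 0 0 0 0 45;0 0 0 0 0 0 45;0 0 0 0 0 0 45"
}}

```text
t: 29.33
eef_pos: [425.3, 76.9, 16.7]
orientation: [2.294, 2.142, 0.005]
force: [0.4, -0.5, -0.0]
grip_width: 44.3
gripper_force: 0.0
```

Emit:
{"op": "servo_tool", "data": {
  "plan": "0 0 -.04 0 0 0 45;0 0 -.08 0 0 0 45;0 0 -.12 0 0 0 45;0 0 -.14 0 0 0 45"
}}

```text
t: 29.67
eef_pos: [427.4, 76.9, 161.4]
orientation: [2.29, 2.139, 0.013]
force: [1.6, 0.7, 0.6]
grip_width: 45.1
gripper_force: 0.0
```

Run:
```python
from h import *
settle(2)
s=go(460,0,150,40,q=True)
s=go(455,-118,140,82,s,q=True)
```

```text
GO [-0.075  0.036  0.012] [ 0.018  0.006 -0.976] rows 2.0 6.1 | at [428.7  76.8 161.4] yaw -3.9 w 44.9 t 29.8 q6 0.05
GO [-0.087 -0.08   0.01 ] [ 0.     0.    -0.933] rows 2.8 5.9 | at [460.   0. 150.] yaw 40.0 w 44.9 t 29.8 q6 0.05
```

Run:
```python
from h import *
s=go(460,0,160,28,q=True)
s=go(500,-80,155,55,s,q=True)
s=go(530,-128,150,80.2,s,q=True)
```

```text
GO [-0.075  0.036  0.002] [ 0.018  0.004 -0.709] rows 2.0 4.5 | at [428.7  76.8 161.4] yaw -3.9 w 44.9 t 29.8 q6 0.05
GO [-0.089 -0.002  0.005] [ 0.   0.  -0.6] rows 2.1 3.8 | at [460.   0. 160.] yaw 28.0 w 44.9 t 29.8 q6 0.05
GO [-0.052 -0.022  0.005] [ 0.    0.   -0.56] rows 1.4 3.5 | at [500. -80. 155.] yaw 55.0 w 44.9 t 29.8 q6 0.05
```

Emit:
{"op": "servo_tool", "data": {
  "plan": "-.075 .036 .002 .018 .004 -.709 88;-.075 .036 .002 .018 .004 -.709 88;-.075 .036 .002 .018 .004 -.709 88;-.075 .036 .002 .018 .004 -.709 88;-.075 .036 .002 .018 .004 -.709 88"
}}

```text
t: 30.18
eef_pos: [454.5, -1.3, 152.8]
orientation: [-1.607, -2.685, 0.01]
force: [-0.3, 0.5, -0.3]
grip_width: 74.5
gripper_force: 0.0
```

Emit:
{"op": "servo_tool", "data": {
  "plan": "-.089 -.002 .005 0 0 -.6 88;-.089 -.002 .005 0 0 -.6 88;-.089 -.002 .005 0 0 -.6 88;-.089 -.002 .005 0 0 -.6 88;-.089 -.002 .005 0 0 -.6 88"
}}

```text
t: 30.6
eef_pos: [494.4, -80.5, 147.1]
orientation: [-0.941, -2.983, 0.004]
force: [0.3, 0.2, -0.1]
grip_width: 88.1
gripper_force: 0.0
```

Emit:
{"op": "servo_tool", "data": {
  "plan": "-.052 -.022 .005 0 0 -.56 88;-.052 -.022 .005 0 0 -.56 88;-.052 -.022 .005 0 0 -.56 88;-.052 -.022 .005 0 0 -.56 88;-.052 -.022 .005 0 0 -.56 88"
}}

```text
t: 31.02
eef_pos: [524.4, -127.2, 142.4]
orientation: [-0.27, -3.117, -0.0]
force: [0.7, -0.5, 0.6]
grip_width: 87.9
gripper_force: 0.0
```

Run:
```python
from h import *
settle(3)
print(cam("wrist")[1]);look([("block",31)],"wrist")
C=cam("wrist");i=vision.get_image("wrist");cv2.imwrite("pics/w12.png",i[:330])
look([("block_tray",15),("block",31)],"top")
s=go(454,-115.5,70,80.2,q=True)
```

```text
[ 442.95459991 -112.81134926  321.94733051]
block 0.64 [253. 116.] 7281 [ 452.6 -117.1   64.4  108.1  170.4]
block_tray 0.89 [231. 176.] 2417 [573.9  95.9 102.7 149.8  84.4]
block 0.77 [310. 220.] 626 [456.  -97.5  40.4 106.8 164.6]
GO [ 0.072 -0.     0.075] [-0.002 -0.013 -0.001] rows 2.5 0.1 | at [ 525.4 -127.7  144.1] yaw 80.2 w 88.0 t 31.5 q6 -1.79
```

Emit:
{"op": "servo_tool", "data": {
  "plan": ".035 -.001 .03 0 0 0 88;.072 -.002 .06 0 -.013 0 88;.073 -.002 .075 0 -.013 0 88;.073 -.002 .075 0 -.013 0 88;.073 -.002 .075 0 -.013 0 88"
}}

```text
t: 31.88
eef_pos: [451.8, -117.1, 69.5]
orientation: [-0.27, -3.129, 0.002]
force: [0.7, -0.8, 0.8]
grip_width: 88.1
gripper_force: 0.0
```

Run:
```python
from h import *
settle(3)
s=go(452.6,-117.1,11,80.3,q=True)
```

```text
GO [0.004 0.001 0.061] [-0.004  0.007 -0.003] rows 1.5 0.1 | at [ 455.7 -118.7   72.2] yaw 80.2 w 88.0 t 32.0 q6 -1.84
```

Emit:
{"op": "servo_tool", "data": {
  "plan": ".003 .001 .03 0 0 0 88;.003 .001 .05 0 0 0 88;.003 .001 .06 0 0 0 88;.003 .001 .06 0 0 0 88;.003 .001 .06 0 0 0 88"
}}

```text
t: 32.45
eef_pos: [450.9, -116.4, 10.6]
orientation: [0.268, 3.129, -0.003]
force: [0.5, -1.2, 0.3]
grip_width: 87.7
gripper_force: 0.0
```

Emit:
{"op": "servo_tool", "data": {
  "plan": "0 0 0 0 0 0 50;0 0 0 0 0 0 50;0 0 0 0 0 0 50;0 0 0 0 0 0 50;0 0 0 0 0 0 50",
  "newtons": 15
}}

```text
t: 32.87
eef_pos: [450.2, -116.2, 10.6]
orientation: [0.269, 3.129, -0.003]
force: [-0.6, -0.8, 3.4]
grip_width: 62.0
gripper_force: 15.0
```

Emit:
{"op": "servo_tool", "data": {
  "plan": "0 0 0 0 0 0 50;0 0 0 0 0 0 50"
}}

```text
t: 33.03
eef_pos: [450.2, -116.2, 10.5]
orientation: [0.269, 3.129, -0.003]
force: [-0.9, -0.5, 5.2]
grip_width: 62.0
gripper_force: 15.0
```

Run:
```python
from h import *
settle(1)
print(env.sense()["gripper_force"])
s=go(452.6,-117.1,130,80.3,q=True)
s=go(510,-60,130,48,s,q=True)
s=go(550,-20,130,16,s,q=True)
s=go(566,11,130,-5.6,s)
```

```text
15.001557022333145
GO [-0.003 -0.001 -0.119] [-0.002  0.002 -0.003] rows 2.9 0.0 | at [ 450.2 -116.2   10.6] yaw 80.2 w 61.7 t 33.1 q6 -1.84
GO [-0.047  0.066  0.   ] [0.    0.    0.718] rows 1.9 4.5 | at [ 452.6 -117.1  130. ] yaw 80.3 w 61.7 t 33.1 q6 -1.84
GO [-0.003  0.056  0.   ] [0.    0.    0.711] rows 1.4 4.5 | at [510. -60. 130.] yaw 48.0 w 61.7 t 33.1 q6 -1.84
GO [ 0.025  0.024 -0.   ] [0.   0.   0.48] rows 0.8 3.0 | at [550. -20. 130.] yaw 16.0 w 61.7 t 33.1 q6 -1.84
```

Emit:
{"op": "servo_tool", "data": {
  "plan": "0 0 -.03 0 0 0 50;0 0 -.06 0 0 0 50;0 0 -.09 0 0 0 50;0 0 -.119 0 0 0 50;0 0 -.119 0 0 0 50"
}}

```text
t: 33.5
eef_pos: [453.7, -117.6, 134.5]
orientation: [0.268, 3.12, -0.009]
force: [0.1, -0.3, -0.3]
grip_width: 62.0
gripper_force: 15.0
```

Emit:
{"op": "servo_tool", "data": {
  "plan": "-.047 .066 0 0 0 .718 50;-.047 .066 0 0 0 .718 50;-.047 .066 0 0 0 .718 50;-.047 .066 0 0 0 .718 50;-.047 .066 0 0 0 .718 50"
}}

```text
t: 33.92
eef_pos: [506.7, -57.7, 127.1]
orientation: [-1.134, -2.928, 0.003]
force: [-1.7, 0.5, -0.9]
grip_width: 62.0
gripper_force: 15.0
```

Emit:
{"op": "servo_tool", "data": {
  "plan": "-.003 .056 0 0 0 .711 50;-.003 .056 0 0 0 .711 50;-.003 .056 0 0 0 .711 50;-.003 .056 0 0 0 .711 50;-.003 .056 0 0 0 .711 50"
}}

```text
t: 34.33
eef_pos: [546.1, -18.6, 126.8]
orientation: [-1.898, -2.501, 0.004]
force: [0.1, -1.1, -1.0]
grip_width: 61.8
gripper_force: 15.0
```

Emit:
{"op": "servo_tool", "data": {
  "plan": ".025 .024 0 0 0 .48 50;.025 .024 0 0 0 .48 50;.025 .024 0 0 0 .48 50;.025 .024 0 0 0 .48 50;.025 .024 0 0 0 .48 50"
}}

```text
t: 34.75
eef_pos: [562.3, 11.6, 127.3]
orientation: [-2.326, -2.111, 0.004]
force: [-0.6, -0.1, -0.4]
grip_width: 61.6
gripper_force: 15.0
```

Run:
```python
from h import *
settle(3)
print(cam("wrist")[1]);look([("block_tray",15),("block_tray",15)],"wrist")
s=go(574,98,60,-5.6)
```

```text
[570.46311657  95.32500795 305.60797194]
block_tray 0.76 [258.  88.] 14031 [575.1 105.2  99.7 127.8  83.7]
block_tray 0.76 [258.  88.] 14031 [575.1 105.2  99.7 127.8  83.7]
GO [0.088 0.002 0.068] [-0.     0.002 -0.002] rows 2.7 0.0 | at [563.1  11.2 128.5] yaw -5.7 w 61.8 t 35.0 q6 -0.03
```

Emit:
{"op": "servo_tool", "data": {
  "plan": ".03 .001 .01 0 0 0 50;.06 .002 .03 0 0 .005 50;.088 .002 .05 0 0 .005 50;.088 .002 .068 0 0 .005 50;.088 .002 .068 0 0 .005 50"
}}

```text
t: 35.47
eef_pos: [570.3, 99.9, 56.4]
orientation: [-2.327, -2.104, 0.012]
force: [-0.9, -0.5, -1.9]
grip_width: 62.2
gripper_force: 15.0
```

Run:
```python
from h import *
settle(3)
s0=env.sense()["eef_pos"][2]
look([("block",s0+20),("block_tray",15)],"wrist")
vision.get_image("wrist")
for n in("block","block_tray"):
    m=nets.silhouettes("wrist",n)[0]["mask"];r=np.where(m.any(1))[0]
    print(n,r[0],[(k,np.where(m[k])[0][[0,-1]]) for k in range(r[0]+4,min(r[-1],230),20)])
s=go(574.3,98,19,-6)
```

```text
block 0.69 [257. 227.] 15655 [574.6 105.4  63.2 101.1  84.1]
block 158 [(162, array([205, 302])), (182, array([199, 308])), (202, array([200, 307])), (222, array([201, 305]))]Traceback (most recent call last):
  File "<stdin>", line 8, in <module>
IndexError: index 0 is out of bounds for axis 0 with size 0
```

Run:
```python
from h import *
i=vision.get_image("wrist");C=cam("wrist");s=go(574.3,98,19,-6)
h=cv2.cvtColor(i,cv2.COLOR_BGR2HSV)
print("col253",[(k,*h[k,253]) for k in range(96,166,3)])
print("row150",[(k,*h[150,k]) for k in list(range(150,210,3))+list(range(300,360,3))])
```

```text
GO [-0.    -0.     0.042] [0.002 0.002 0.   ] rows 1.0 0.0 | at [574.6  98.2  61.4] yaw -6.0 w 61.7 t 36.0 q6 0.13
col253 [(96, np.uint8(20), np.uint8(14), np.uint8(109)), (99, np.uint8(12), np.uint8(11), np.uint8(113)), (102, np.uint8(12), np.uint8(11), np.uint8(111)), (105, np.uint8(15), np.uint8(14), np.uint8(112)), (108, np.uint8(9), np.uint8(16), np.uint8(111)), (111, np.uint8(5), np.uint8(14), np.uint8(112)), (114, np.uint8(17), np.uint8(16), np.uint8(113)), (117, np.uint8(24), np.uint8(11), np.uint8(111)), (120, np.uint8(21), np.uint8(16), np.uint8(112)), (123, np.uint8(15), np.uint8(37), np.uint8(110)), (126, np.uint8(13), np.uint8(125), np.uint8(114)), (129, np.uint8(14), np.uint8(120), np.uint8(106)), (132, np.uint8(15), np.uint8(125), np.uint8(98)), (135, np.uint8(14), np.uint8(131), np.uint8(97)), (138, np.uint8(14), np.uint8(120), np.uint8(89)), (141, np.uint8(30), np.uint8(5), np.uint8(49)), (144, np.uint8(90), np.uint8(10), np.uint8(53)), (147, np.uint8(90), np.uint8(5), np.uint8(52)), (150, np.uint8(110), np.uint8(14), np.uint8(55)), (153, np.uint8(100), np.uint8(9), 
[... 1514 characters left out ...]
 (318, np.uint8(13), np.uint8(44), np.uint8(109)), (321, np.uint8(18), np.uint8(41), np.uint8(106)), (324, np.uint8(13), np.uint8(44), np.uint8(109)), (327, np.uint8(16), np.uint8(44), np.uint8(109)), (330, np.uint8(14), np.uint8(46), np.uint8(110)), (333, np.uint8(14), np.uint8(45), np.uint8(108)), (336, np.uint8(14), np.uint8(45), np.uint8(107)), (339, np.uint8(14), np.uint8(45), np.uint8(107)), (342, np.uint8(14), np.uint8(45), np.uint8(108)), (345, np.uint8(15), np.uint8(48), np.uint8(106)), (348, np.uint8(14), np.uint8(46), np.uint8(105)), (351, np.uint8(15), np.uint8(48), np.uint8(107)), (354, np.uint8(15), np.uint8(47), np.uint8(108)), (357, np.uint8(16), np.uint8(50), np.uint8(107))]
```

Run:
```python
from h import *
C=cam("wrist");z=env.sense()["eef_pos"][2];print(z,ray([[253,124],[253,139.5]],15,C),ray([253,157.5],z+20.5,C))
```

```text
61.37371787488639 [[581.00060969 169.88767966]
 [579.78421935 158.26671532]] [[579.52968948 155.64944544]]
```

Emit:
{"op": "servo_tool", "data": {
  "plan": "-.004 0 .01 0 0 0 50;-.004 0 .025 0 0 0 50;-.004 0 .04 0 0 0 50;-.004 0 .042 0 0 0 50;-.004 0 .042 0 0 0 50"
}}

```text
t: 36.38
eef_pos: [572.8, 94.2, 17.4]
orientation: [-2.334, -2.103, 0.004]
force: [0.8, 0.7, -0.8]
grip_width: 61.6
gripper_force: 15.0
```

Run:
```python
from h import *
settle(2);print(env.sense()["force"])
i=vision.get_image("wrist");C=cam("wrist");s=go(574.3,94,17.5,-6)
h=cv2.cvtColor(i,cv2.COLOR_BGR2HSV)
print("col253",[(k,int(h[k,253,1]),int(h[k,253,2])) for k in range(96,170,2)])
for z,k in((15,0),(38,0)): print(ray([[253,r] for r in (110,130,140,150,160)],z,C)[:,1])
```

```text
[-0.47795564  0.54432868 -0.12246982]
GO [-0.     0.001  0.001] [-0.001  0.002  0.001] rows 0.0 0.0 | at [573.4  94.5  18.4] yaw -6.0 w 62.5 t 36.5 q6 0.12
col253 [(96, 16, 110), (98, 9, 111), (100, 14, 111), (102, 14, 111), (104, 19, 110), (106, 12, 109), (108, 14, 109), (110, 11, 111), (112, 16, 110), (114, 18, 111), (116, 16, 110), (118, 16, 110), (120, 21, 108), (122, 71, 107), (124, 126, 115), (126, 126, 107), (128, 130, 100), (130, 123, 104), (132, 122, 100), (134, 120, 98), (136, 124, 97), (138, 124, 97), (140, 114, 78), (142, 44, 52), (144, 20, 52), (146, 10, 51), (148, 9, 57), (150, 5, 53), (152, 5, 51), (154, 5, 54), (156, 7, 78), (158, 50, 91), (160, 81, 101), (162, 87, 109), (164, 81, 113), (166, 73, 119), (168, 64, 124)]
[176.81922575 164.97580191 158.87641171 152.65378265 146.30414152]
[177.04515538 166.70653175 161.38211708 155.95012201 150.40725277]
```

Emit:
{"op": "servo_tool", "data": {
  "plan": "0 0 .001 0 0 0 50;0 0 .001 0 0 0 50;0 0 .001 0 0 0 50"
}}

```text
t: 36.78
eef_pos: [573.5, 94.7, 17.6]
orientation: [2.333, 2.103, -0.002]
force: [-0.2, 0.0, -1.5]
grip_width: 62.2
gripper_force: 15.0
```

Emit:
{"op": "servo_tool", "data": {
  "plan": "0 0 0 0 0 0 70;0 0 0 0 0 0 80;0 0 0 0 0 0 80;0 0 0 0 0 0 80;0 0 0 0 0 0 80"
}}

```text
t: 37.2
eef_pos: [573.7, 94.6, 17.6]
orientation: [2.333, 2.102, -0.002]
force: [0.6, -1.3, -0.5]
grip_width: 79.9
gripper_force: 0.0
```

Emit:
{"op": "servo_tool", "data": {
  "plan": "0 0 -.04 0 0 0 80;0 0 -.08 0 0 0 80;0 0 -.12 0 0 0 80;0 0 -.16 0 0 0 80;0 0 -.2 0 0 0 80"
}}

```text
t: 37.62
eef_pos: [573.2, 94.9, 219.4]
orientation: [2.333, 2.103, -0.002]
force: [1.3, -0.8, -0.4]
grip_width: 79.9
gripper_force: 0.0
```

Emit:
{"op": "servo_tool", "data": {
  "plan": "-.04 -.02 0 0 0 0 80;-.08 -.04 0 0 0 0 80;-.12 -.06 0 0 0 0 80;-.16 -.06 0 0 0 0 80;-.2 -.06 -.02 0 0 0 80"
}}

```text
t: 38.03
eef_pos: [490.2, -89.8, 231.3]
orientation: [-2.329, -2.101, 0.007]
force: [1.3, -0.3, -0.6]
grip_width: 79.9
gripper_force: 0.0
```

Run:
```python
from h import *
settle(4)
look([("tape",69),("block",38),("driver",33),("plane",39),("block_tray",15),("tape_tray",15),("driver_tray",15),("bit_case",47),("spring_clamp",15)],"top")
print(cam("wrist")[1])
look([("block",38),("block_tray",15),("driver",30),("driver_tray",15),("tape",69)],"wrist")
```

```text
tape 0.97 [134. 173.] 572 [575.9 320.4  43.   79.4 101.6]
block 0.95 [231. 177.] 1271 [571.7  93.1  67.3 113.7  84.1]
driver 0.72 [239. 237.] 553 [427.1  79.3  28.7 108.3  89.3]
plane 0.86 [142. 234.] 1382 [430.1 310.8  50.5 161.9 103.9]
tape_tray 0.83 [140. 182.] 688 [579.6 333.1  71.9 111.1 102.7]
driver_tray 0.78 [264. 234.] 1951 [424.2  40.   66.  228.6  86.5]
bit_case 0.75 [318. 146.] 1005 [603.5 -98.   52.8 119.9 172.5]
[502.16410492  -4.70045557 411.53795691]
block 0.97 [305.  32.] 3834 [568.   69.4  65.9  71.1  84.2]
block_tray 0.9 [298.  67.] 2687 [570.3  65.9  92.3  99.6 174. ]
driver 0.96 [188.  41.] 2165 [424.8  37.4  29.7 170.5  87.2]
driver_tray 0.74 [195.  98.] 5995 [423.1  26.1  65.4 203.3  86.2]
```

Emit:
{"op": "servo_tool", "data": {
  "plan": ".04 0 -.02 0 0 0 80;.08 0 -.02 0 0 0 80;.12 0 -.02 0 0 0 80;.16 0 -.02 0 0 0 80;.2 0 -.02 0 0 0 80"
}}

```text
t: 39.45
eef_pos: [515.0, 111.2, 254.3]
orientation: [2.333, 2.101, -0.001]
force: [-0.6, -0.1, 0.2]
grip_width: 79.9
gripper_force: 0.0
```

Run:
```python
from h import *
settle(3)
look([("bit_case",47),("spring_clamp",15),("tape",69)],"top")
a=cv2.imread("pics/top0.png");b=vision.get_image("top")
d=cv2.absdiff(a,b).max(2)[210:260,335:410];print((d>40).sum(),d.max())
look([("tape",69),("tape_tray",15)],"scene")
```

```text
bit_case 0.65 [347. 155.] 4096 [ 622.1 -191.9  113.4  219.4  107. ]
spring_clamp 0.81 [364. 226.] 471 [ 432.7 -236.    60.7  112.9   75.2]
tape 0.63 [154. 233.] 849 [438.2 270.1  49.3 100.9 103.3]
17 58
tape 0.73 [236. 122.] 423 [562.1 291.   59.7 131.   65.5]
tape_tray 0.53 [235. 133.] 225 [575.9 322.2  74.6 114.2 102.1]
tape_tray 0.5 [227. 194.] 421 [426.1  51.2  30.8 195.9  86. ]
```

Clamp and case haven't moved, all four tools are in their own trays, and the arm is clear. Handing in.

```bash
python3 -c "
from cell import env
print(env.job_done())"
```

```text
the job is handed in; nothing more can be done
None
```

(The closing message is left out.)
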